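Gauge a stepped plug on the bench comparator

ROBOT

A 7-joint arm with a two-finger parallel gripper is mounted at the origin on the work surface. World frame = base frame: x ahead of the robot, y to its left, z up, the work surface at z = 0. Lengths are in mm, angles in rad, forces in N, time in s.
With the tool pointing down it reaches from about 425 to 875 mm from the base axis. Payload 8.4 kg.
Tool frame: the origin (TCP) lies midway between the tips of the shut fingers; the grasp point (between the pads) lies 19 mm behind it (bot.grip_depth is the distance from the TCP to the grasp point, in mm); z points along the fingers, y is the line along which they close (so a half turn about z gives the same grasp; the last joint's range is limited). The gripper opens to 87 mm and grips with 3 to 60 N. Pads are 19 mm wide; open, the fingers measure 117 mm over their backs; the gripper's body (75 mm by 190 mm) begins 51 mm behind the grasp point.
Start: joints at [-1.279, 0.333, 0.04, 1.465, -0.013, 1.343, -0.059], TCP at [247.602, 600.963, 222.546] pointing down, gripper open.
Joint ranges: [-2.58, 2.58], [-0.38, 2.09], [-1.3, 1.39], [0.25, 2.4], [-1.5, 4.64], [0.08, 2.09], [-2.65, 2.65]. Speed limits (rad/s): [2.22, 2.22, 2.79, 2.79, 3.14, 3.14, 3.14].

INTERFACE

Orientations are given as a unit quaternion [x, y, z, w].
In Python, from rig import bot, vision gives the robot as it stands.
- The arm moves only by the tool step_arm, never from a script. Its argument "plan" is a list of rows, each a list of 3 entries, a list of its own where there are three numbers: the shift along the tool's x, y, z in mm, then the turn, a rotation vector about the tool's x, y, z in degrees, then the opening, from 0 (shut) to 1 (fully open). A call has 1 to 5 rows; each row shifts and turns the commanded pose from where the row before left it, along the tool's axes as they then stand; what a row does not reach is not made up. A row lasts 1/12 s, in which the tool goes at most 41.7 mm and 7.16 degrees, less where a joint would pass 70% of its speed; a pose out of reach is approached as far as the arm can. A call with a gripper value outside its range is refused whole. The fingers move at their own pace and stop on an object; "newtons" is the grip in N (left out, the last holds). Time passes only in rows, so rows that do not move let the fingers close. It gives the time, the measured TCP pose, the force, the opening and the grip force at its end, in the units of the state.
- bot.get_obs(): the state, without advancing time (a new reading comes with each control period).
- vision.camera(name): name is "scene" or "top"; returns (picture, depth): 400x640x3 uint8, red, green, blue; 400x640 float32, mm along the optical axis (not along the pixel's ray), 0 where there is no reading.
- vision.calibration(name): a dict with "fx", "fy", "cx", "cy" (pixels), "k1" (the pictures are not rectified: a ray, as slopes to the right and down, at radius r is drawn at 1 + k1 r^2 times it, then the intrinsics apply), "rvec" (rotation vector, rad) and "tvec" (3), from world to camera coordinates, as OpenCV has them. Camera axes: x right, y down, z forward; pixel columns grow to the right and rows downward; lengths in mm; the calibration is good to about 2 mm. A picture is of the moment at which its call begins. calibration takes no time and is no camera call.
- bot.job_done(): hands the job in; it is judged then, once.
The state is a dict: "time": time; "joint_pos": joint angles; "qd": joint speeds; "tau": joint torques, N m; "tool_pos": TCP position; "tcp_rot": TCP orientation; "contact_force": force on the tool from outside, world axes, zero at the start; "wrist_torque": the same for the moment, N m; "finger_gap": finger opening in mm; "gripper_force": force on a finger pad.
Only numpy, scipy, OpenCV 4.12 (cv2) and the standard library are available. Lean on these libraries where they do the work, as an engineer would, in place of code of your own. Each camera call takes 0.05 s, during which the arm holds its last target. There are 200 camera calls.

TASK

Check the height of the stepped steel plug (the one with the narrow spigot) on the bench comparator: lift the loose black dust cap off the comparator's anvil and lay it flat inside the wooden tray, then stand the plug on the bare anvil, spigot up and centred under the tip of the dial gauge. Then take the bracket down by its side handle until the tip rests on the plug and the plunger is pushed in about 4 mm, and leave it there. Be gentle with the dial gauge: do not knock it or ram its plunger to the end of its travel, and do not disturb the other things on the bench.

Things in the scene. Friction and masses are not known exactly. Their poses are not given: they have to be found in the camera images.
- stand: comparator stand, grey cast foot 215 x 115 x 24 high fixed to the bench, 5 kg. Origin on the bench under the anvil axis; its x points from the anvil to the column (away from the operator's side, where the dial faces), z up. The foot reaches from 65 in front of the anvil axis (-x) to 150 behind it. Steel column 28 across stands 85 behind the anvil axis (+x), its top at height 383.
- anvil (a point): centre of the top face of the steel anvil, 75 above the bench; the anvil is an upright cylinder 44 across, with a 52 collar on the foot below height 30. Axes as the stand's.
- cap_center (a point): centre, half-way up, of the loose dust cap: a round black plastic cup turned mouth down over the anvil, 54 across outside, 48 inside, 40 high, top 4 thick, 50 g. It rests with its top on the anvil (centre 59 above the bench, skirt 36 down over the anvil), so it must rise 36 straight up to come free. z is the cap's axis, up.
- plug_center (a point): centre, half-way up (20 above its underside), of the stepped steel plug: body 36 across and 30 high, with a spigot 16 across and 10 high on top, 40 high in all, about 0.25 kg; stands on the bench. z is its axis, up.
- tray: open wooden tray 140 x 140 outside, rim 18 high, walls 6 and floor 6 thick, fixed to the bench; origin at the centre of its underside, sides along its x and y.
- bracket (a joint): how far the bracket that carries the dial gauge has been slid down the column, m: 0 at its top position, 0.125 at the bottom stop. Moves straight down, needs about 7 N down (about 15 N up) and stays where it is left.
- handle (a point): grip point of the bracket's side handle: a level steel bar 11 across and 105 long that sticks out to the stand's +y side at column depth, 85 behind the anvil axis; this point lies on the bar's axis 95 from the column axis and 34 short of where a knob 17 across begins at the bar's end. 290 above the bench when the bracket is at 0. Axes as the stand's.
- tip (a point): lowest point of the gauge's spring plunger (ball end 6 across), on the anvil axis, 220 above the bench when the bracket is at 0: 145 over the anvil, and 105 over the top of the plug once that stands there.
- plunger (a joint): how far the plunger is pushed up into the gauge, m: 0 free, 0.012 at the end of its travel; spring, about 1 to 2 N.
- dial: dial gauge clamped in the bracket's arm; dial case 57 across and 20 deep (bezel 60), facing the stand's -x, its centre 50 above the arm's axis; origin on the anvil axis at the level of the handle. The arm's eye round it is 32 across and 26 high, the stem and plunger below it hang 70 down to the tip. Delicate.
- plain_plug: another steel plug, plain cylinder 36 across and 40 high, no spigot; origin at the centre of its underside; not to be moved
- waisted_plug: another steel plug, 36 across and 40 high with a groove round its middle, both ends full width; origin at the centre of its underside; not to be moved
- chisel: wood-handled chisel 250 long lying on the bench, handle 27 thick; origin under its middle; not to be moved
- gouge: wood-handled gouge 230 long lying on the bench, handle 27 thick; origin under its middle; not to be moved
- hammer: hammer 270 long lying at the far side of the bench; origin under its middle; not to be moved
- oil_jar: amber jar with a dark lid, 62 across, 85 high; origin at the centre of its underside; not to be moved
- wax_tin: low white tin 84 across, 45 high; origin at the centre of its underside; not to be moved
- walnut_block: dark wooden block 60 x 85 x 38 high; origin at the centre of its underside; not to be moved

How it is judged:
By the outcome, as a careful person would: the job done as asked, in the order asked, and still so for the second after the job is handed in, with the robot touching nothing.
It also fails if it takes over 69 s, if anything falls off the work surface, if the arm or the gripper's body presses on something with over 40 N, if the wrist force passes 120 N, or if a joint passes its speed limit or range.

## Working session

There is one attempt and no reset: what is moved stays moved. The work goes in short steps, Python scripts to look and compute and a tool call to move; the robot and the scene stay as the last step left them, time stands still between calls to the robot, and variables do not carry over. Pictures are saved under pics/ and viewed, at most 10 in all, crops included, and the job is handed in when it is done.

Besides the shell and the picture viewer there is one more tool, called after "Request:" as name(argument=value, ...), one argument or row to a line, values as JSON. step_arm: Moves the arm, as the interface text tells. Its arguments: {"type":"object","properties":{"plan":{"type":"array"},"newtons":{"type":"number"}},"required":["plan"]}

```bash
ls; mkdir -p pics
cat > h.py <<'E'
import numpy as np, cv2
from rig import bot, vision
from scipy.spatial.transform import Rotation as R
def cal(n):
    c=vision.calibration(n); return c, R.from_rotvec(np.ravel(c["rvec"])).as_matrix(), np.ravel(c["tvec"]).astype(float)
def slopes(c,u,v):
    x=(np.asarray(u,float)-c["cx"])/c["fx"]; y=(np.asarray(v,float)-c["cy"])/c["fy"]
    a,b=x.copy(),y.copy()
    for _ in range(20):
        s=1+c["k1"]*(a*a+b*b); a,b=x/s,y/s
    return a,b
def ray(n,u,v):
    c,M,t=cal(n); a,b=slopes(c,u,v)
    d=np.stack([a,b,np.ones_like(a)],-1)@M
    return -M.T@t, d
def onplane(n,u,v,z):
    o,d=ray(n,u,v); return o+d*((z-o[2])/d[...,2])[...,None]
def cloud(n,dep):
    v,u=np.mgrid[:400,:640]; o,d=ray(n,u,v); return o+d*dep[...,None]
def proj(n,P):
    c,M,t=cal(n); q=np.asarray(P,float)@M.T+t; a,b=q[...,0]/q[...,2],q[...,1]/q[...,2]
    s=1+c["k1"]*(a*a+b*b); return np.stack([a*s*c["fx"]+c["cx"],b*s*c["fy"]+c["cy"]],-1)
def tri(o1,d1,o2,d2):
    A=np.stack([d1,-d2],1); s=np.linalg.lstsq(A,o2-o1,rcond=None)[0]; return (o1+d1*s[0]+o2+d2*s[1])/2
E
python3 - <<'E'
from h import *
for n in("scene","top"):
    im,d=vision.camera(n); np.savez(f"pics/{n}0.npz",im=im,d=d); cv2.imwrite(f"pics/{n}0.png",im[...,::-1])
    c,M,t=cal(n); print(n,c["fx"],c["k1"],(-M.T@t).round(),M[2].round(2),(d>0).mean())
o=bot.get_obs(); print(o["tool_pos"],o["tcp_rot"],R.from_quat(o["tcp_rot"]).as_matrix().round(3),o["finger_gap"],o["time"],o["contact_force"])
E
```

```text
pics
scene 494.2859649066523 -0.11369950764754481 [1114.  742. 1116.] [-0.39 -0.58 -0.71] 0.9961484375
top 377.95188312791413 -0.07108619741716955 [ 452.   30. 1345.] [ 0.12 -0.   -0.99] 0.99623046875
[247.45952639 600.597291   221.76297471] [ 1.94161777e-01  9.80969257e-01 -7.16409657e-04 -9.25322853e-05] [[-0.925  0.381 -0.   ]
 [ 0.381  0.925 -0.001]
 [-0.    -0.001 -1.   ]] 87.15735762853951 0.1 [0.18179699 0.08193539 0.03491051]
```

View pics/scene0.png

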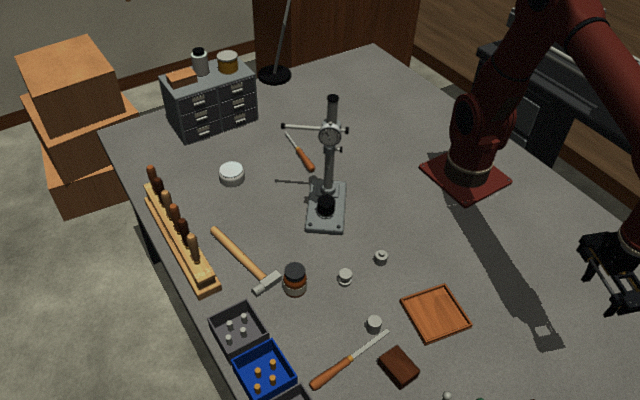

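View pics/top0.png

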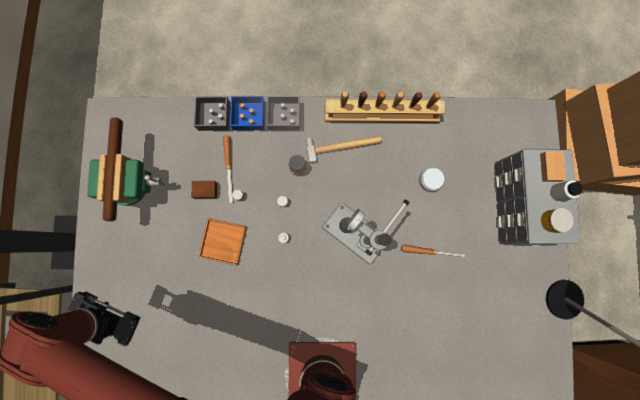

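The scene view shows the stand with the black cap at about (326,205), the column top at (333,98) and the handle at (285,125). The spigot plug is near (381,257), the waisted one near (345,277), the plain one near (374,324), and the tray near (436,313). In the top view the spigot plug is at (284,238), the tray at (223,242), the column at (381,240) and the handle knob at (405,203).

Run:
```python
from h import *
for n in("scene","top"):
    z=np.load(f"pics/{n}0.npz"); im,d=z["im"],z["d"]; P=cloud(n,d); 
    u0,u1,v0,v1=(260,480,85,360) if n=="scene" else (190,420,180,280)
    S=P[v0:v1,u0:u1].reshape(-1,3); S=S[d[v0:v1,u0:u1].ravel()>0]
    print(n,"bench z",np.median(S[:,2]), S[abs(S[:,2])<6][:,2].std())
    def near(c,r,a,b): 
        q=S[(np.hypot(*(S[:,:2]-c).T)<r)&(S[:,2]>a)&(S[:,2]<b)]; return q
    base=onplane(n,*( (326,205,75) if n=="scene" else (350,222,75)))[:2]
    print("base",base)
    f=near(base+[-0,0],230,17,30); r=cv2.minAreaRect(f[:,:2].astype(np.float32)); print("foot",r,len(f),cv2.boxPoints(r).round().tolist())
    ct=near(base,200,376,392); print("coltop",len(ct),ct.mean(0) if len(ct) else 0,np.ptp(ct,axis=0) if len(ct) else 0)
    cp=near(base,60,70,88); print("cap",len(cp),cp.mean(0) if len(cp) else 0, np.ptp(cp,axis=0) if len(cp) else 0)
    pl=(381,257) if n=="scene" else (284,238)
    b=onplane(n,*pl,35)[:2]; q=near(b,35,12,50); print("plug",b,len(q),q.mean(0),(q[:,:2].min(0)+q[:,:2].max(0))/2,np.ptp(q,axis=0),q[:,2].max())
    t=(436,313) if n=="scene" else (223,242)
    b=onplane(n,*t,6)[:2]; q=near(b,110,3,25); r=cv2.minAreaRect(q[:,:2].astype(np.float32)); print("tray",r,len(q))
s=np.load("pics/scene0.npz")["im"]; t=np.load("pics/top0.npz")["im"]
A=cv2.resize(s[85:300,265:405],None,fx=2.75,fy=2.75,interpolation=3); B=cv2.resize(t[180:280,270:420],None,fx=2.75,fy=2.75,interpolation=3)
C=np.zeros((A.shape[0],A.shape[1]+B.shape[1],3),np.uint8); C[:,:A.shape[1]]=A; C[:B.shape[0],A.shape[1]:]=B; print(C.shape)
cv2.imwrite("pics/crop0.png",np.clip(C[...,::-1]*1.5,0,255).astype(np.uint8))
```

```text
scene bench z 0.7227814355732107 2.478314378731466
base [523.64353275 -69.24202064]
foot ((501.8764953613281, -63.78144836425781), (453.6154479980469, 185.09486389160156), 75.93650817871094) 1286 [[357.0, -261.0], [537.0, -306.0], [647.0, 134.0], [467.0, 179.0]]
coltop 73 [ 464.77347935 -147.3147769   381.38531731] [30.16522919 31.59408967  9.77910147]
cap 216 [516.48490501 -79.15059505  78.42334415] [52.23472361 54.70152665 14.92451322]
plug [481.62008069 145.90036482] 149 [477.62548621 139.64477834  28.515321  ] [474.57289415 137.54393593] [36.51069311 36.63040206 30.92935918] 42.97299981189599
tray ((457.54559326171875, 353.9898986816406), (215.71331787109375, 212.72305297851562), 86.43286895751953) 2689
top bench z 1.505374943940069 2.5669438163744687
base [523.50750724 -93.81072728]
foot ((494.9792785644531, -96.93489074707031), (436.17437744140625, 183.38601684570312), 74.8382568359375) 1115 [[349.0, -283.0], [526.0, -331.0], [641.0, 90.0], [464.0, 138.0]]
coltop 124 [ 463.33454925 -151.29076064  383.39145159] [30.36942    28.66259306  9.32779826]
cap 93 [516.18048483 -73.43892851  79.64986921] [50.22315072 40.13205827 11.70309044]
plug [470.06001498 130.49985168] 90 [472.97550957 134.72150363  31.35798116] [473.55851168 134.6908108 ] [34.48960272 34.1798488  31.63350337] 46.12213949927104
tray ((456.13641357421875, 347.61859130859375), (211.49462890625, 217.9647216796875), 0.2895359992980957) 1687
(591, 797, 3)
```

View pics/crop0.png

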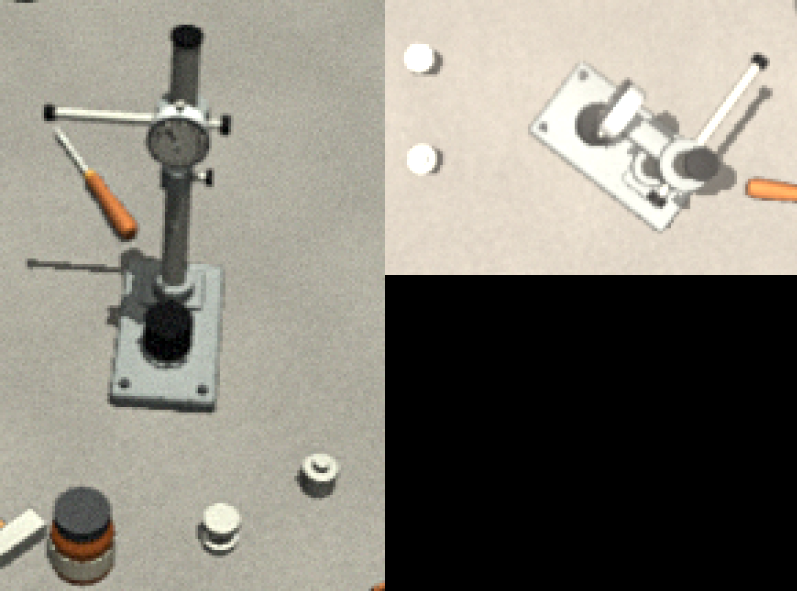

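Run:
```python
from h import *
print([a for a in dir(bot) if a[0]!='_'],bot.grip_depth)
D={n:np.load(f"pics/{n}0.npz") for n in("scene","top")}
def blob(n,mask,seed):
    k,l,s,c=cv2.connectedComponentsWithStats(mask.astype(np.uint8)); i=l[seed[1],seed[0]]; return l==i,s[i],c[i]
res={}
for n in D:
    im=D[n]["im"].astype(int); d=D[n]["d"]; P=cloud(n,d); hsv=cv2.cvtColor(D[n]["im"],cv2.COLOR_RGB2HSV)
    dark=im.max(2)<70
    # foot by depth
    m=(P[...,2]>16)&(P[...,2]<31)&(d>0)&(np.hypot(P[...,0]-490,P[...,1]+112)<140)
    m=cv2.morphologyEx(m.astype(np.uint8),cv2.MORPH_OPEN,np.ones((3,3)))
    q=P[m>0][:,:2].astype(np.float32); r=cv2.minAreaRect(q); print(n,"foot",r)
    # cap: points in z 70..88 and walls -> circle from top pts
    m=(P[...,2]>73)&(P[...,2]<85)&(np.hypot(P[...,0]-516,P[...,1]+78)<40)&dark
    q=P[m][:,:2].astype(np.float32); print("captop",len(q),q.mean(0),cv2.minEnclosingCircle(q), np.median(P[m][:,2]))
    m=(P[...,2]>372)&(P[...,2]<394)&(np.hypot(P[...,0]-464,P[...,1]+150)<40)
    v,u=np.nonzero(m); res[n]=ray(n,u.mean(),v.mean()); print("coltop",u.mean(),v.mean(),len(u),onplane(n,u.mean(),v.mean(),383))
    # knob
    s=(283,126) if n=="scene" else (406,202)
    x,y=s; w=dark[y-8:y+9,x-8:x+9]; vv,uu=np.nonzero(w); print("knob",uu.mean()+x-8,vv.mean()+y-8,len(uu)); kk=onplane(n,uu.mean()+x-8,vv.mean()+y-8,290); print(kk); res[n+"k"]=ray(n,uu.mean()+x-8,vv.mean()+y-8)
    # plug
    s=(381,257) if n=="scene" else (284,238)
    m=(P[...,2]>22)&(P[...,2]<48)&(np.hypot(P[...,0]-474,P[...,1]-137)<30); q=P[m]; c,rad=cv2.minEnclosingCircle(q[:,:2].astype(np.float32)); print("plug",c,rad,len(q))
    o=blob(n,(hsv[...,0]<20)&(hsv[...,1]>110)&(im.max(2)>60),(436,313) if n=="scene" else (223,242)); r=cv2.minAreaRect(np.argwhere(o[0])[:,::-1].astype(np.float32)); print("tray",onplane(n,*r[0],12))
print("col tri",tri(*res["scene"],*res["top"])); print("knob tri",tri(*res["scenek"],*res["topk"]))
```

```text
['IKError', 'get_obs', 'grip_depth', 'job_done'] 18.700000000000003
scene foot ((488.9072265625, -114.8302993774414), (219.50747680664062, 114.55315399169922), 52.30632400512695)
captop 195 [516.10046 -80.36148] ((515.9498901367188, -82.37635803222656), 28.49015998840332) 78.89918175100229
coltop 332.5975609756098 98.17073170731707 82 [ 467.69891081 -143.633926    383.        ]
knob 282.68 125.72 25
[ 579.43304389 -215.56608787  290.        ]
plug (473.98626708984375, 135.8938446044922) 19.1466007232666 122
tray [456.78757517 354.87864949  12.        ]
top foot ((489.6608581542969, -117.5517807006836), (215.95828247070312, 114.84394836425781), 52.36277389526367)
captop 24 [501.50772 -69.76972] ((504.7679443359375, -76.32843017578125), 20.36327362060547) 79.28106838003612
coltop 384.60483870967744 238.91129032258064 124 [ 463.33239057 -151.36263845  383.        ]
knob 405.9375 201.6875 16
[ 568.81851067 -231.55222773  290.        ]
plug (473.1159973144531, 135.62350463867188) 17.7239990234375 85
tray [457.66078589 350.92580632  12.        ]
col tri [ 462.7360701  -151.94042768  376.72966633]
knob tri [ 569.79524125 -234.80113998  274.1840183 ]
```

```bash
cat >> h.py <<'E'
def ori(az,a):  # tool z: azimuth az, a degrees below horizontal; tool y level at az+90
    p,q=np.radians([az,a]); z=np.array([np.cos(q)*np.cos(p),np.cos(q)*np.sin(p),-np.sin(q)])
    y=np.array([-np.sin(p),np.cos(p),0]); return R.from_matrix(np.stack([np.cross(y,z),y,z],1))
def plan(G,rot,N,grip=1.,back=18.7):
    "rows bringing the point `back` behind the TCP to G, straight, in N rows"
    o=bot.get_obs(); p=np.array(o["tool_pos"]); r0=R.from_quat(o["tcp_rot"]); T=np.array(G,float)+back*rot.as_matrix()[:,2]
    w=np.round(np.degrees((r0.inv()*rot).as_rotvec())/N,1); r=r0
    print("t",round(o["time"],2),"tcp",p.round(1),"target",T.round(1),"rot/row",np.linalg.norm(w).round(2),"mm/row",(np.linalg.norm(T-p)/N).round(1))
    for i in range(N):
        s=np.round(r.inv().apply((T-p)/(N-i)),1); p=p+r.apply(s); r=r*R.from_rotvec(np.radians(w))
        print([s.tolist(),w.tolist(),grip],end=",\n" if i%5==4 else ", ")
E
python3 - <<'E'
from h import *
plan([530,30,170],ori(-100,50),20,0.8)
E
```

```text
t 0.1 tcp [247.5 600.6 221.8] target [527.9  18.2 155.7] rot/row 4.27 mm/row 32.5
[[-24.1, -21.6, 3.3], [1.3, -1.7, 3.7], 0.8], [[-25.3, -19.9, 4.5], [1.3, -1.7, 3.7], 0.8], [[-26.4, -18.1, 5.7], [1.3, -1.7, 3.7], 0.8], [[-27.3, -16.2, 6.9], [1.3, -1.7, 3.7], 0.8], [[-28.0, -14.3, 8.1], [1.3, -1.7, 3.7], 0.8],
[[-28.6, -12.3, 9.2], [1.3, -1.7, 3.7], 0.8], [[-29.1, -10.2, 10.4], [1.3, -1.7, 3.7], 0.8], [[-29.3, -8.0, 11.4], [1.3, -1.7, 3.7], 0.8], [[-29.4, -5.9, 12.5], [1.3, -1.7, 3.7], 0.8], [[-29.4, -3.7, 13.4], [1.3, -1.7, 3.7], 0.8],
[[-29.1, -1.5, 14.4], [1.3, -1.7, 3.7], 0.8], [[-28.7, 0.8, 15.2], [1.3, -1.7, 3.7], 0.8], [[-28.1, 2.9, 16.0], [1.3, -1.7, 3.7], 0.8], [[-27.4, 5.1, 16.8], [1.3, -1.7, 3.7], 0.8], [[-26.4, 7.2, 17.4], [1.3, -1.7, 3.7], 0.8],
[[-25.4, 9.3, 18.0], [1.3, -1.7, 3.7], 0.8], [[-24.2, 11.3, 18.5], [1.3, -1.7, 3.7], 0.8], [[-22.8, 13.3, 18.9], [1.3, -1.7, 3.7], 0.8], [[-21.3, 15.1, 19.3], [1.3, -1.7, 3.7], 0.8], [[-19.8, 17.0, 19.5], [1.3, -1.7, 3.7], 0.8],
```

Request:
step_arm(
  plan=[
    [[-24,-22,3],[1.3,-1.7,3.7],0.8],
    [[-25,-20,4],[1.3,-1.7,3.7],0.8],
    [[-26,-18,6],[1.3,-1.7,3.7],0.8],
    [[-27,-16,7],[1.3,-1.7,3.7],0.8],
    [[-28,-14,8],[1.3,-1.7,3.7],0.8],
  ],
)

```text
time: 0.52
tool_pos: [317.2, 454.3, 206.0]
tcp_rot: [0.35, 0.932, -0.071, 0.062]
contact_force: [-0.1, 0.7, -0.2]
finger_gap: 70.4
gripper_force: 0.0
```

Request:
step_arm(
  plan=[
    [[-29,-12,9],[1.3,-1.7,3.7],0.8],
    [[-29,-10,10],[1.3,-1.7,3.7],0.8],
    [[-29,-8,11],[1.3,-1.7,3.7],0.8],
    [[-29,-6,12],[1.3,-1.7,3.7],0.8],
    [[-29,-4,13],[1.3,-1.7,3.7],0.8],
  ],
)

```text
time: 0.93
tool_pos: [386.7, 310.1, 191.0]
tcp_rot: [0.491, 0.851, -0.138, 0.121]
contact_force: [0.2, 0.4, -0.7]
finger_gap: 69.9
gripper_force: 0.0
```

Request:
step_arm(
  plan=[
    [[-29,-1.5,14],[1.3,-1.7,3.7],0.8],
    [[-29,1,15],[1.3,-1.7,3.7],0.8],
    [[-28,3,16],[1.3,-1.7,3.7],0.8],
    [[-27,5,17],[1.3,-1.7,3.7],0.8],
    [[-26,7,17],[1.3,-1.7,3.7],0.8],
  ],
)

```text
time: 1.35
tool_pos: [456.5, 165.5, 174.6]
tcp_rot: [0.616, 0.741, -0.2, 0.176]
contact_force: [-0.1, 0.1, -0.5]
finger_gap: 69.8
gripper_force: 0.0
```

Request:
step_arm(
  plan=[
    [[-25,9,18],[1.3,-1.7,3.7],0.8],
    [[-24,11,18],[1.3,-1.7,3.7],0.8],
    [[-23,13,19],[1.3,-1.7,3.7],0.8],
    [[-21,15,19],[1.3,-1.7,3.7],0.8],
    [[-20,17,19],[1.3,-1.7,3.7],0.8],
  ],
)

```text
time: 1.77
tool_pos: [525.7, 21.2, 158.6]
tcp_rot: [0.72, 0.605, -0.256, 0.225]
contact_force: [0.5, -0.2, 0.2]
finger_gap: 69.8
gripper_force: 0.0
```

Run:
```python
from h import *
print(bot.get_obs()["joint_pos"])
plan([515.5,-82.5,66],ori(-100,50),10,0.8)
im,d=vision.camera("scene"); cv2.imwrite("pics/s1.png",im[60:360,200:640,::-1])
```

```text
[-0.9200432   0.42160614  0.527529    1.73918652  0.3782039   1.43024963
 -0.69320767]
t 1.77 tcp [525.7  21.2 158.6] target [513.4 -94.3  51.7] rot/row 0.1 mm/row 15.8
[[-2.1, 0.6, 15.6], [0.1, -0.0, -0.0], 0.8], [[-2.1, 0.6, 15.7], [0.1, -0.0, -0.0], 0.8], [[-2.1, 0.6, 15.6], [0.1, -0.0, -0.0], 0.8], [[-2.0, 0.6, 15.6], [0.1, -0.0, -0.0], 0.8], [[-2.1, 0.7, 15.7], [0.1, -0.0, -0.0], 0.8],
[[-2.0, 0.7, 15.6], [0.1, -0.0, -0.0], 0.8], [[-2.1, 0.7, 15.7], [0.1, -0.0, -0.0], 0.8], [[-2.0, 0.7, 15.6], [0.1, -0.0, -0.0], 0.8], [[-2.1, 0.8, 15.7], [0.1, -0.0, -0.0], 0.8], [[-2.0, 0.8, 15.6], [0.1, -0.0, -0.0], 0.8],
```

View pics/s1.png

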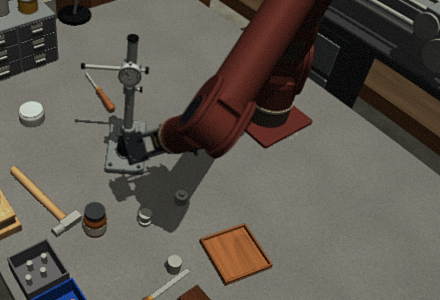

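The picture shows the gripper at about (140,145), in front of the stand and below the dial at (130,75), with the path to the cap clear.

Request:
step_arm(
  plan=[
    [[-2,0.7,15.6],[0.1,0,0],0.8],
    [[-2,0.7,15.6],[0.1,0,0],0.8],
    [[-2,0.7,15.6],[0.1,0,0],0.8],
    [[-2,0.7,15.6],[0.1,0,0],0.8],
    [[-2,0.7,15.6],[0.1,0,0],0.8],
  ],
)

```text
time: 2.23
tool_pos: [519.7, -35.5, 104.7]
tcp_rot: [0.72, 0.605, -0.258, 0.221]
contact_force: [0.1, 0.8, 0.4]
finger_gap: 69.4
gripper_force: 0.0
```

Request:
step_arm(
  plan=[
    [[-2,0.7,15.6],[0,0,0],0.8],
    [[-2,0.7,15.6],[0,0,0],0.8],
    [[-2,0.7,15.6],[0,0,0],0.8],
    [[-2,0.7,15.6],[0,0,0],0.8],
    [[-2,0.7,15.6],[0,0,0],0.8],
  ],
)

```text
time: 2.65
tool_pos: [513.8, -92.8, 51.1]
tcp_rot: [0.72, 0.605, -0.258, 0.221]
contact_force: [0.5, 0.2, -0.3]
finger_gap: 69.6
gripper_force: 0.0
```

Request:
step_arm(
  plan=[
    [[0,0,0],[0,0,0],0.5],
    [[0,0,0],[0,0,0],0.5],
    [[0,0,0],[0,0,0],0.5],
    [[0,0,0],[0,0,0],0.5],
    [[0,0,0],[0,0,0],0.5],
  ],
  newtons=8,
)

```text
time: 3.07
tool_pos: [514.7, -91.4, 52.2]
tcp_rot: [0.72, 0.606, -0.257, 0.222]
contact_force: [0.6, 1.1, 0.6]
finger_gap: 53.5
gripper_force: 8.0
```

Request:
step_arm(
  plan=[
    [[0,0,0],[0,0,0],0.5],
    [[-3.2,0,-3.8],[0,0,0],0.5],
    [[-6.4,0,-7.7],[0,0,0],0.5],
    [[-6.4,0,-7.7],[0,0,0],0.5],
    [[-6.4,0,-7.7],[0,0,0],0.5],
  ],
  newtons=12,
)

```text
time: 3.48
tool_pos: [513.9, -92.5, 88.2]
tcp_rot: [0.72, 0.605, -0.257, 0.222]
contact_force: [0.4, 0.4, -0.2]
finger_gap: 53.8
gripper_force: 12.0
```

Request:
step_arm(
  plan=[
    [[-6.4,0,-7.7],[0,0,0],0.5],
    [[-3.2,0,-3.8],[0,0,0],0.5],
    [[0,0,0],[0,0,0],0.5],
  ],
)

```text
time: 3.73
tool_pos: [514.4, -92.3, 103.2]
tcp_rot: [0.72, 0.605, -0.257, 0.222]
contact_force: [0.4, -0.0, -1.3]
finger_gap: 53.2
gripper_force: 12.0
```

Run:
```python
from h import *
S=[]
for n in("scene","top"):
    im,d=vision.camera(n); np.savez(f"pics/{n}2.npz",im=im,d=d)
    S.append(im[80:240,260:420] if n=="scene" else im[160:290,280:440])
C=np.zeros((480,800,3),np.uint8); a=cv2.resize(S[0],(400,400)); b=cv2.resize(S[1],(400,325)); C[:400,:400]=a; C[:325,400:]=b
cv2.imwrite("pics/c2.png",C[...,::-1])
o=bot.get_obs(); G=np.array(o["tool_pos"])-18.7*R.from_quat(o["tcp_rot"]).as_matrix()[:,2]; print(G)
plan([530,100,150],ori(-90,50),10,0.5)
```

```text
[515.60367485 -80.47604324 116.26603382]
t 3.83 tcp [513.7 -92.3 101.9] target [530.   88.  135.7] rot/row 1.0 mm/row 18.4
[[11.7, -1.4, -14.1], [-0.6, -0.0, -0.8], 0.5], [[11.7, -1.1, -14.1], [-0.6, -0.0, -0.8], 0.5], [[11.8, -0.8, -14.2], [-0.6, -0.0, -0.8], 0.5], [[11.8, -0.5, -14.2], [-0.6, -0.0, -0.8], 0.5], [[11.8, -0.2, -14.2], [-0.6, -0.0, -0.8], 0.5],
[[11.7, 0.2, -14.2], [-0.6, -0.0, -0.8], 0.5], [[11.8, 0.5, -14.1], [-0.6, -0.0, -0.8], 0.5], [[11.7, 0.8, -14.1], [-0.6, -0.0, -0.8], 0.5], [[11.7, 1.0, -14.2], [-0.6, -0.0, -0.8], 0.5], [[11.7, 1.4, -14.1], [-0.6, -0.0, -0.8], 0.5],
```

View pics/c2.png

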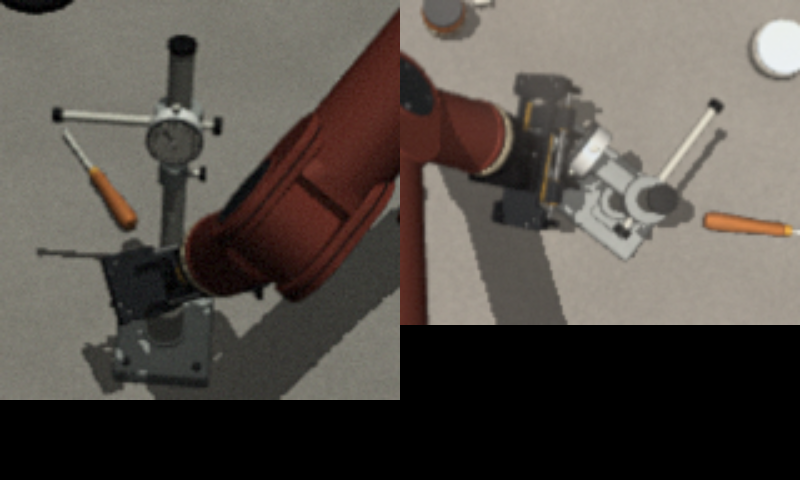

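The cap is off and held: in the scene crop the anvil is bare at (168,325), and the gripper at (150,275) holds the cap about 50 mm up. The dial is clear.

Request:
step_arm(
  plan=[
    [[11.7,-1.4,-14],[-0.6,0,-0.8],0.5],
    [[11.7,-1,-14],[-0.6,0,-0.8],0.5],
    [[11.7,-0.8,-14],[-0.6,0,-0.8],0.5],
    [[11.7,-0.5,-14],[-0.6,0,-0.8],0.5],
    [[11.7,-0.2,-14],[-0.6,0,-0.8],0.5],
  ],
)

```text
time: 4.25
tool_pos: [522.0, -0.2, 118.4]
tcp_rot: [0.691, 0.638, -0.249, 0.231]
contact_force: [0.6, 0.3, -0.9]
finger_gap: 53.7
gripper_force: 12.0
```

Request:
step_arm(
  plan=[
    [[11.7,0.2,-14],[-0.6,0,-0.8],0.5],
    [[11.7,0.5,-14],[-0.6,0,-0.8],0.5],
    [[11.7,0.8,-14],[-0.6,0,-0.8],0.5],
    [[11.7,1,-14],[-0.6,0,-0.8],0.5],
    [[11.7,1.4,-14],[-0.6,0,-0.8],0.5],
  ],
)

```text
time: 4.67
tool_pos: [530.1, 88.4, 134.9]
tcp_rot: [0.663, 0.667, -0.24, 0.241]
contact_force: [0.7, 0.1, -0.6]
finger_gap: 53.7
gripper_force: 12.0
```

Run:
```python
from h import *
print(np.round(bot.get_obs()["joint_pos"],2))
plan([457,352,90],ori(-70,50),10,0.5)
```

```text
[-0.99  0.45  0.46  1.74  0.4   1.39 -0.68]
t 4.67 tcp [530.1  88.4 134.9] target [461.1 340.7  75.7] rot/row 1.98 mm/row 26.8
[[23.2, -6.7, -11.6], [-1.3, -0.0, -1.5], 0.5], [[23.4, -5.9, -11.7], [-1.3, -0.0, -1.5], 0.5], [[23.5, -5.0, -11.9], [-1.3, -0.0, -1.5], 0.5], [[23.7, -4.1, -12.0], [-1.3, -0.0, -1.5], 0.5], [[23.7, -3.2, -12.0], [-1.3, -0.0, -1.5], 0.5],
[[23.8, -2.3, -12.1], [-1.3, -0.0, -1.5], 0.5], [[23.9, -1.4, -12.2], [-1.3, -0.0, -1.5], 0.5], [[23.9, -0.5, -12.2], [-1.3, -0.0, -1.5], 0.5], [[23.9, 0.4, -12.1], [-1.3, -0.0, -1.5], 0.5], [[23.9, 1.4, -12.2], [-1.3, -0.0, -1.5], 0.5],
```

Request:
step_arm(
  plan=[
    [[23.2,-6.7,-11.6],[-1.3,0,-1.5],0.5],
    [[23.4,-5.9,-11.7],[-1.3,0,-1.5],0.5],
    [[23.5,-5,-11.9],[-1.3,0,-1.5],0.5],
    [[23.7,-4,-12],[-1.3,0,-1.5],0.5],
    [[23.7,-3.2,-12],[-1.3,0,-1.5],0.5],
  ],
)

```text
time: 5.08
tool_pos: [495.3, 214.8, 104.9]
tcp_rot: [0.603, 0.722, -0.217, 0.262]
contact_force: [1.0, 0.1, 0.1]
finger_gap: 53.5
gripper_force: 12.0
```

Request:
step_arm(
  plan=[
    [[23.8,-2.3,-12],[-1.3,0,-1.5],0.5],
    [[23.9,-1.4,-12],[-1.3,0,-1.5],0.5],
    [[23.9,-0.5,-12],[-1.3,0,-1.5],0.5],
    [[23.9,0.4,-12],[-1.3,0,-1.5],0.5],
    [[23.9,1.4,-12],[-1.3,0,-1.5],0.5],
  ],
)

```text
time: 5.5
tool_pos: [461.0, 340.9, 74.2]
tcp_rot: [0.538, 0.771, -0.192, 0.281]
contact_force: [1.1, 0.1, 0.3]
finger_gap: 53.6
gripper_force: 12.0
```

Run:
```python
from h import *
plan([457,352,38],ori(-70,50),5,0.5)
```

```text
t 5.5 tcp [461.  340.9  74.2] target [461.1 340.7  23.7] rot/row 0.1 mm/row 10.1
[[6.4, -0.0, 7.8], [0.1, -0.0, 0.0], 0.5], [[6.4, -0.0, 7.8], [0.1, -0.0, 0.0], 0.5], [[6.5, -0.0, 7.8], [0.1, -0.0, 0.0], 0.5], [[6.4, -0.0, 7.8], [0.1, -0.0, 0.0], 0.5], [[6.5, -0.1, 7.8], [0.1, -0.0, 0.0], 0.5],
```

Request:
step_arm(
  plan=[
    [[6.4,0,7.8],[0,0,0],0.5],
    [[6.4,0,7.8],[0,0,0],0.5],
    [[6.4,0,7.8],[0,0,0],0.5],
    [[6.4,0,7.8],[0,0,0],0.5],
    [[6.4,0,7.8],[0,0,0],0.5],
  ],
)

```text
time: 5.92
tool_pos: [462.7, 337.1, 23.5]
tcp_rot: [0.54, 0.77, -0.193, 0.281]
contact_force: [-0.7, 0.3, -0.1]
finger_gap: 53.5
gripper_force: 12.0
```

Request:
step_arm(
  plan=[
    [[0,0,0],[0,0,0],0.5],
    [[0.7,0,0.8],[0,0,0],0.5],
    [[0.7,0,0.8],[0,0,0],0.5],
    [[0.7,0,0.8],[0,0,0],0.5],
    [[0,0,0],[0,0,0],0.5],
  ],
)

```text
time: 6.33
tool_pos: [462.3, 338.4, 21.4]
tcp_rot: [0.54, 0.77, -0.193, 0.28]
contact_force: [0.1, 0.3, -0.5]
finger_gap: 53.9
gripper_force: 12.0
```

Request:
step_arm(
  plan=[
    [[0.6,0,0.8],[0,0,0],0.5],
    [[0.6,0,0.8],[0,0,0],0.5],
    [[0,0,0],[0,0,0],0.5],
  ],
)

```text
time: 6.58
tool_pos: [462.3, 338.4, 19.3]
tcp_rot: [0.54, 0.77, -0.193, 0.28]
contact_force: [-1.1, 0.3, -0.2]
finger_gap: 53.7
gripper_force: 12.0
```

Request:
step_arm(
  plan=[
    [[0.6,0,0.8],[0,0,0],0.5],
    [[0,0,0],[0,0,0],0.5],
  ],
)

```text
time: 6.75
tool_pos: [462.3, 338.4, 19.1]
tcp_rot: [0.54, 0.77, -0.193, 0.281]
contact_force: [-2.1, -0.1, 8.0]
finger_gap: 53.6
gripper_force: 12.0
```

Request:
step_arm(
  plan=[
    [[0,0,0],[0,0,0],0.75],
    [[0,0,0],[0,0,0],0.75],
    [[0,0,0],[0,0,0],0.75],
    [[0,0,-8],[0,0,0],0.75],
    [[0,0,-20],[0,0,0],0.75],
  ],
)

```text
time: 7.17
tool_pos: [455.8, 352.6, 38.8]
tcp_rot: [0.54, 0.769, -0.195, 0.281]
contact_force: [0.1, 0.2, -0.0]
finger_gap: 65.0
gripper_force: 0.0
```

Request:
step_arm(
  plan=[
    [[0,0,-20],[0,0,0],0.75],
    [[0,0,-20],[0,0,0],0.75],
    [[0,0,-30],[0,0,0],0.75],
    [[0,0,-30],[0,0,0],0.75],
  ],
)

```text
time: 7.5
tool_pos: [433.0, 415.3, 117.6]
tcp_rot: [0.54, 0.77, -0.193, 0.28]
contact_force: [0.9, 1.1, -0.9]
finger_gap: 65.2
gripper_force: 0.0
```

Run:
```python
from h import *
S=[]
for n in("scene","top"):
    im,d=vision.camera(n); np.savez(f"pics/{n}3.npz",im=im,d=d)
    S.append(im[170:370,300:500] if n=="scene" else im[160:290,180:380])
C=np.zeros((400,800,3),np.uint8); C[:,:400]=cv2.resize(S[0],(400,400)); C[:260,400:]=cv2.resize(S[1],(400,260))
cv2.imwrite("pics/c3.png",np.clip(C[...,::-1]*1.3,0,255).astype(np.uint8))
plan([473.5,136,110],ori(-100,50),10,0.6,10)
```

```text
t 7.6 tcp [432.6 420.2 119.8] target [472.4 129.7 102.3] rot/row 3.05 mm/row 29.4
[[-21.0, -6.4, 19.5], [2.0, -0.1, 2.3], 0.6], [[-21.2, -4.8, 19.7], [2.0, -0.1, 2.3], 0.6], [[-21.3, -3.3, 19.9], [2.0, -0.1, 2.3], 0.6], [[-21.4, -1.7, 20.0], [2.0, -0.1, 2.3], 0.6], [[-21.4, -0.2, 20.1], [2.0, -0.1, 2.3], 0.6],
[[-21.4, 1.4, 20.1], [2.0, -0.1, 2.3], 0.6], [[-21.3, 2.9, 20.1], [2.0, -0.1, 2.3], 0.6], [[-21.1, 4.5, 20.0], [2.0, -0.1, 2.3], 0.6], [[-20.8, 6.0, 19.9], [2.0, -0.1, 2.3], 0.6], [[-20.5, 7.5, 19.7], [2.0, -0.1, 2.3], 0.6],
```

View pics/c3.png

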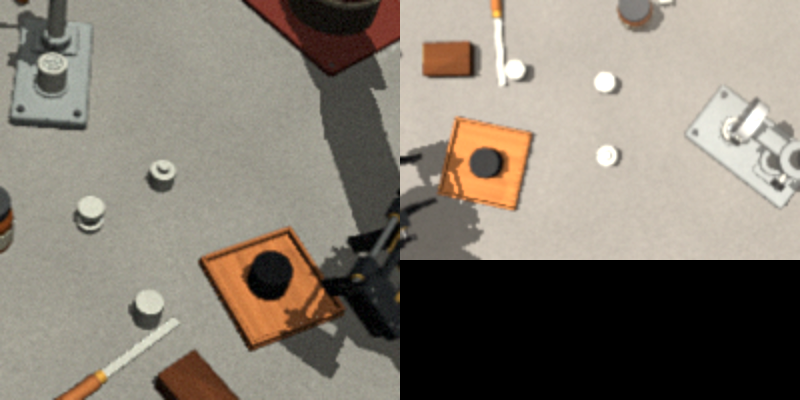

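The cap lies flat, mouth down, near the middle of the tray: (270,275) in the scene crop and (487,163) in the top crop. The anvil is bare at (52,68), and nothing else has moved.

Request:
step_arm(
  plan=[
    [[-21,-6.4,19.5],[2,-0.1,2.3],0.6],
    [[-21,-4.8,19.7],[2,-0.1,2.3],0.6],
    [[-21,-3.3,19.9],[2,-0.1,2.3],0.6],
    [[-21.4,-1.7,20],[2,-0.1,2.3],0.6],
    [[-21.4,0,20],[2,-0.1,2.3],0.6],
  ],
)

```text
time: 8.02
tool_pos: [452.7, 268.7, 108.2]
tcp_rot: [0.636, 0.691, -0.233, 0.253]
contact_force: [0.1, 0.0, -0.0]
finger_gap: 52.8
gripper_force: 0.0
```

Request:
step_arm(
  plan=[
    [[-21.4,1.4,20],[2,-0.1,2.3],0.6],
    [[-21.3,3,20],[2,-0.1,2.3],0.6],
    [[-21,4.5,20],[2,-0.1,2.3],0.6],
    [[-20.8,6,20],[2,-0.1,2.3],0.6],
    [[-20.5,7.5,19.7],[2,-0.1,2.3],0.6],
  ],
)

```text
time: 8.43
tool_pos: [472.0, 123.2, 100.5]
tcp_rot: [0.721, 0.599, -0.268, 0.222]
contact_force: [0.4, 0.5, -0.1]
finger_gap: 52.2
gripper_force: 0.0
```

Run:
```python
from h import *
for n in("scene","top"):
    z=np.load(f"pics/{n}3.npz"); im,d=z["im"],z["d"]; P=cloud(n,d); g=im.max(2)
    for nm,c,zz,rr in(("anvil",(515.5,-82.5),75,26),("plug",(473.5,136),30,22),("tin",(0,0),0,0)):
        if nm=="tin": continue
        m=(abs(P[...,2]-zz)<7)&(np.hypot(P[...,0]-c[0],P[...,1]-c[1])<rr+6)&(d>0)
        if nm=="plug": m=(P[...,2]>24)&(P[...,2]<48)&(np.hypot(P[...,0]-c[0],P[...,1]-c[1])<28)
        q=P[m]; cc,r=cv2.minEnclosingCircle(q[:,:2].astype(np.float32)); print(n,nm,len(q),q.mean(0).round(1),np.round(cc,1),round(r,1),"z med",np.median(q[:,2]).round(1))
        # pixel-based: bright top face blob intersected with plane
        v,u=np.nonzero(m); 
        if len(u): e=cv2.fitEllipse(np.stack([u,v],1)[cv2.convexHull(np.stack([u,v],1).astype(np.int32),returnPoints=False).ravel()].astype(np.float32)); print("   ell->plane",onplane(n,*e[0],zz).round(1))
plan([473.5,136,20],ori(-100,50),10,0.6,10)
```

```text
scene anvil 147 [516.1 -80.7  74.5] [513.9 -81.9] 23.6 z med 74.6
   ell->plane [516.6 -79.6  75. ]
scene plug 112 [475.9 138.1  31.8] [473.2 135.6] 19.5 z med 31.0
   ell->plane [474.8 137.2  30. ]
top anvil 54 [518.2 -74.1  75.6] [515.9 -83.6] 21.6 z med 75.4
   ell->plane [515.8 -82.8  75. ]
top plug 83 [472.9 135.5  32.5] [473.  135.7] 17.8 z med 31.3
   ell->plane [472.8 135.7  30. ]
t 8.43 tcp [472.  123.2 100.5] target [472.4 129.7  12.3] rot/row 0.1 mm/row 8.8
[[6.2, -0.1, 6.3], [-0.0, 0.1, -0.0], 0.6], [[6.2, -0.1, 6.3], [-0.0, 0.1, -0.0], 0.6], [[6.2, -0.1, 6.3], [-0.0, 0.1, -0.0], 0.6], [[6.2, -0.1, 6.3], [-0.0, 0.1, -0.0], 0.6], [[6.2, -0.0, 6.3], [-0.0, 0.1, -0.0], 0.6],
[[6.2, -0.1, 6.3], [-0.0, 0.1, -0.0], 0.6], [[6.2, -0.0, 6.3], [-0.0, 0.1, -0.0], 0.6], [[6.2, -0.1, 6.3], [-0.0, 0.1, -0.0], 0.6], [[6.2, -0.0, 6.4], [-0.0, 0.1, -0.0], 0.6], [[6.1, -0.1, 6.3], [-0.0, 0.1, -0.0], 0.6],
```

Request:
step_arm(
  plan=[
    [[6.2,0,6.3],[0,0,0],0.6],
    [[6.2,0,6.3],[0,0,0],0.6],
    [[6.2,0,6.3],[0,0,0],0.6],
    [[6.2,0,6.3],[0,0,0],0.6],
    [[6.2,0,6.3],[0,0,0],0.6],
  ],
)

```text
time: 8.85
tool_pos: [472.3, 129.0, 55.3]
tcp_rot: [0.719, 0.601, -0.268, 0.222]
contact_force: [0.1, 0.1, 0.1]
finger_gap: 52.0
gripper_force: 0.0
```

Request:
step_arm(
  plan=[
    [[6.2,0,6.3],[0,0,0],0.6],
    [[6.2,0,6.3],[0,0,0],0.6],
    [[6.2,0,6.3],[0,0,0],0.6],
    [[0,0,0],[0,0,0],0.6],
    [[0,0,0],[0,0,0],0.6],
  ],
)

```text
time: 9.27
tool_pos: [472.7, 129.2, 29.7]
tcp_rot: [0.72, 0.6, -0.268, 0.223]
contact_force: [0.1, 1.5, 0.2]
finger_gap: 52.1
gripper_force: 0.0
```

Run:
```python
from h import *
plan([473.4,136,22],ori(-100,50),3,0.6,10)
```

```text
t 9.27 tcp [472.7 129.2  29.7] target [472.3 129.7  14.3] rot/row 0.33 mm/row 5.1
[[3.4, -0.2, 3.8], [-0.1, 0.3, -0.1], 0.6], [[3.4, -0.1, 3.8], [-0.1, 0.3, -0.1], 0.6], [[3.5, -0.2, 3.9], [-0.1, 0.3, -0.1], 0.6],
```

Request:
step_arm(
  plan=[
    [[3.4,-0.2,3.8],[-0.1,0.3,-0.1],0.6],
    [[3.4,-0.1,3.8],[-0.1,0.3,-0.1],0.6],
    [[3.5,-0.2,3.9],[-0.1,0.3,-0.1],0.6],
    [[0,0,0],[0,0,0],0.35],
    [[0,0,0],[0,0,0],0.35],
  ],
  newtons=10,
)

```text
time: 9.68
tool_pos: [472.3, 129.6, 14.6]
tcp_rot: [0.72, 0.605, -0.261, 0.219]
contact_force: [-0.8, 0.1, 0.8]
finger_gap: 45.3
gripper_force: 0.0
```

Request:
step_arm(
  plan=[
    [[0,0,0],[0,0,0],0.3],
    [[0,0,0],[0,0,0],0.3],
    [[0,0,0],[0,0,0],0.3],
  ],
  newtons=25,
)

```text
time: 9.93
tool_pos: [472.6, 129.9, 14.8]
tcp_rot: [0.72, 0.605, -0.261, 0.219]
contact_force: [0.0, -0.2, 0.1]
finger_gap: 34.7
gripper_force: 25.0
```

Run:
```python
from h import *
P=[]
for i in range(4):
    vision.camera("top"); o=bot.get_obs(); P.append(o["tool_pos"])
print(np.round(P,2), o["tcp_rot"], o["contact_force"],o["finger_gap"])
print(R.from_quat(o["tcp_rot"]).as_matrix().round(4))
```

```text
[[472.6  129.86  14.84]
 [472.6  129.86  14.85]
 [472.61 129.85  14.83]
 [472.6  129.83  14.84]] [ 0.7199331   0.6046125  -0.26121519  0.21887597] [-0.30151464  0.30723902  1.39152696] 34.87807096422852
[[ 1.324e-01  9.849e-01 -1.114e-01]
 [ 7.562e-01 -1.731e-01 -6.310e-01]
 [-6.408e-01 -7.000e-04 -7.677e-01]]
```

Request:
step_arm(
  plan=[
    [[-3.2,0,-3.8],[0,0,0],0.3],
    [[-9.6,0,-11.5],[0,0,0],0.3],
    [[-16,0,-19.2],[0,0,0],0.3],
    [[-16,0,-19.2],[0,0,0],0.3],
    [[-11.5,0,-13.8],[0,0,0],0.3],
  ],
)

```text
time: 10.55
tool_pos: [473.1, 129.8, 105.4]
tcp_rot: [0.72, 0.604, -0.26, 0.219]
contact_force: [-0.1, 0.3, -2.3]
finger_gap: 34.7
gripper_force: 25.0
```

Run:
```python
from h import *
r=R.from_quat([0.7199331,0.6046125,-0.26121519,0.21887597])
plan([472.6+42.1,129.85-218.2,103.5],r,10,0.3,0)
print(bot.get_obs()["finger_gap"])
```

```text
t 10.55 tcp [473.1 129.8 105.4] target [514.7 -88.4 103.5] rot/row 0.0 mm/row 22.2
[[-15.8, 7.9, 13.4], [0.0, -0.0, -0.0], 0.3], [[-15.8, 7.9, 13.4], [0.0, -0.0, -0.0], 0.3], [[-15.8, 7.9, 13.4], [0.0, -0.0, -0.0], 0.3], [[-15.9, 7.9, 13.5], [0.0, -0.0, -0.0], 0.3], [[-15.8, 7.9, 13.4], [0.0, -0.0, -0.0], 0.3],
[[-15.9, 7.9, 13.5], [0.0, -0.0, -0.0], 0.3], [[-15.8, 7.8, 13.4], [0.0, -0.0, -0.0], 0.3], [[-15.9, 7.9, 13.5], [0.0, -0.0, -0.0], 0.3], [[-15.8, 7.8, 13.4], [0.0, -0.0, -0.0], 0.3], [[-15.9, 7.9, 13.5], [0.0, -0.0, -0.0], 0.3],
34.723035713209846
```

Request:
step_arm(
  plan=[
    [[-15.8,7.9,13.4],[0,0,0],0.3],
    [[-15.8,7.9,13.4],[0,0,0],0.3],
    [[-15.8,7.9,13.4],[0,0,0],0.3],
    [[-15.8,7.9,13.4],[0,0,0],0.3],
    [[-15.8,7.9,13.4],[0,0,0],0.3],
  ],
)

```text
time: 10.97
tool_pos: [493.3, 17.7, 101.5]
tcp_rot: [0.72, 0.604, -0.262, 0.219]
contact_force: [-0.3, -0.2, -2.1]
finger_gap: 34.4
gripper_force: 25.0
```

Request:
step_arm(
  plan=[
    [[-15.8,7.9,13.4],[0,0,0],0.3],
    [[-15.8,7.9,13.4],[0,0,0],0.3],
    [[-15.8,7.9,13.4],[0,0,0],0.3],
    [[-10,5,8],[0,0,0],0.3],
    [[-8,4,7],[0,0,0],0.3],
  ],
)

```text
time: 11.38
tool_pos: [510.9, -71.5, 101.3]
tcp_rot: [0.72, 0.604, -0.262, 0.219]
contact_force: [0.9, 0.6, -2.1]
finger_gap: 34.3
gripper_force: 25.0
```

Run:
```python
from h import *
S=[]
for n in("scene","top"):
    im,d=vision.camera(n); np.savez(f"pics/{n}4.npz",im=im,d=d)
    S.append(im[90:240,270:390] if n=="scene" else im[180:280,300:420])
C=np.zeros((500,800,3),np.uint8); C[:,:400]=cv2.resize(S[0],(400,500),interpolation=2); C[:333,400:]=cv2.resize(S[1],(400,333),interpolation=2)
cv2.imwrite("pics/c4.png",np.clip(C[...,::-1]*1.4,0,255).astype(np.uint8))
r=R.from_quat([0.7199331,0.6046125,-0.26121519,0.21887597])
plan([472.6+42.1,129.85-218.2,93],r,5,0.3,0)
```

```text
t 11.48 tcp [510.7 -71.2 101.4] target [514.7 -88.4  93. ] rot/row 0.0 mm/row 3.9
[[-1.4, 1.4, 3.4], [-0.0, 0.0, -0.0], 0.3], [[-1.4, 1.4, 3.4], [-0.0, 0.0, -0.0], 0.3], [[-1.4, 1.4, 3.3], [-0.0, 0.0, -0.0], 0.3], [[-1.4, 1.4, 3.4], [-0.0, 0.0, -0.0], 0.3], [[-1.5, 1.3, 3.3], [-0.0, 0.0, -0.0], 0.3],
```

View pics/c4.png

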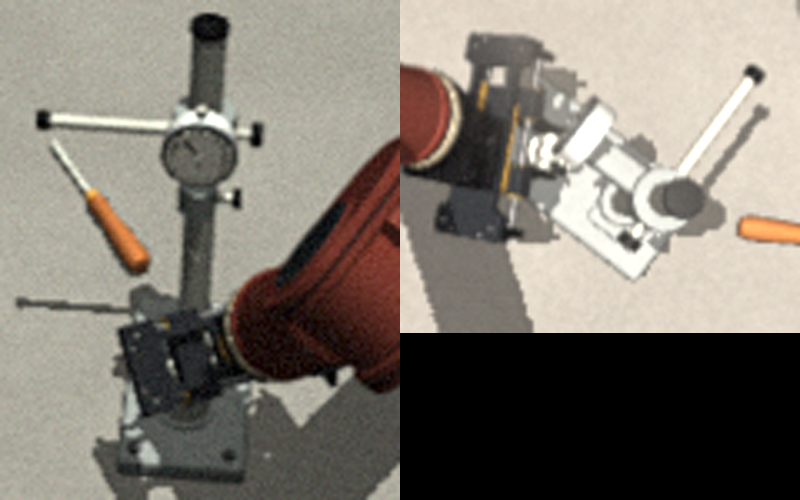

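The held plug, its spigot seen at about (545,150) in the top crop, is about 20 mm short of the anvil axis. The bracket and dial are untouched above it.

Request:
step_arm(
  plan=[
    [[-1.4,1.4,3.4],[0,0,0],0.3],
    [[-1.4,1.4,3.4],[0,0,0],0.3],
    [[-1.4,1.4,3.4],[0,0,0],0.3],
    [[-1.4,1.4,3.4],[0,0,0],0.3],
    [[-1.4,1.4,3.3],[0,0,0],0.3],
  ],
)

```text
time: 11.9
tool_pos: [515.2, -86.0, 92.4]
tcp_rot: [0.72, 0.605, -0.261, 0.219]
contact_force: [-0.8, -0.2, -1.9]
finger_gap: 34.5
gripper_force: 25.0
```

Run:
```python
from h import *
vision.camera("top")
r=R.from_quat([0.7199331,0.6046125,-0.26121519,0.21887597])
plan([472.6+42.1,129.85-218.2,91],r,2,0.3,0)
```

```text
t 11.95 tcp [515.  -86.9  92.4] target [514.7 -88.4  91. ] rot/row 0.0 mm/row 1.0
[[-0.1, -0.0, 1.0], [-0.0, 0.0, 0.0], 0.3], [[-0.1, -0.1, 1.0], [-0.0, 0.0, 0.0], 0.3],
```

Request:
step_arm(
  plan=[
    [[0,0,0],[0,0,0],0.3],
    [[0,0,0],[0,0,0],0.3],
    [[0.5,0,0.6],[0,0,0],0.3],
    [[0,0,0],[0,0,0],0.3],
    [[0,0,0],[0,0,0],0.3],
  ],
)

```text
time: 12.37
tool_pos: [515.1, -85.9, 91.9]
tcp_rot: [0.72, 0.605, -0.261, 0.219]
contact_force: [-0.1, -0.4, -2.9]
finger_gap: 34.4
gripper_force: 25.0
```

Request:
step_arm(
  plan=[
    [[0.5,0,0.6],[0,0,0],0.3],
    [[0,0,0],[0,0,0],0.3],
  ],
)

```text
time: 12.53
tool_pos: [515.0, -86.1, 91.1]
tcp_rot: [0.72, 0.605, -0.261, 0.219]
contact_force: [0.8, 0.3, -1.8]
finger_gap: 34.9
gripper_force: 25.0
```

Request:
step_arm(
  plan=[
    [[-0.9,0.1,0.7],[0,0,0],0.3],
    [[-0.8,0,0.7],[0,0,0],0.3],
    [[0,0,0],[0,0,0],0.3],
  ],
)

```text
time: 12.78
tool_pos: [514.7, -88.7, 91.2]
tcp_rot: [0.72, 0.605, -0.261, 0.219]
contact_force: [-0.5, 0.2, -2.1]
finger_gap: 34.3
gripper_force: 25.0
```

Request:
step_arm(
  plan=[
    [[0.4,0,0.5],[0,0,0],0.3],
    [[0.4,0,0.5],[0,0,0],0.3],
    [[0,0,0],[0,0,0],0.3],
  ],
)

```text
time: 13.03
tool_pos: [514.8, -88.3, 89.9]
tcp_rot: [0.72, 0.605, -0.261, 0.219]
contact_force: [-0.2, -0.6, -2.2]
finger_gap: 34.6
gripper_force: 25.0
```

Request:
step_arm(
  plan=[
    [[0.3,0,0.4],[0,0,0],0.3],
    [[0,0,0],[0,0,0],0.3],
  ],
)

```text
time: 13.2
tool_pos: [514.8, -88.3, 89.8]
tcp_rot: [0.72, 0.605, -0.261, 0.219]
contact_force: [-2.5, 2.4, 4.7]
finger_gap: 34.8
gripper_force: 25.0
```

Request:
step_arm(
  plan=[
    [[0.3,0,0.4],[0,0,0],0.3],
    [[0,0,0],[0,0,0],0.3],
  ],
)

```text
time: 13.37
tool_pos: [514.8, -88.4, 89.8]
tcp_rot: [0.72, 0.604, -0.262, 0.219]
contact_force: [-2.9, 3.4, 10.7]
finger_gap: 34.7
gripper_force: 25.0
```

Request:
step_arm(
  plan=[
    [[-0.3,0,-0.3],[0,0,0],0.65],
    [[0,0,0],[0,0,0],0.65],
    [[0,0,0],[0,0,0],0.65],
    [[0,0,0],[0,0,0],0.65],
    [[0,0,0],[0,0,0],0.65],
  ],
)

```text
time: 13.78
tool_pos: [514.7, -88.5, 89.2]
tcp_rot: [0.72, 0.605, -0.261, 0.219]
contact_force: [0.8, -0.3, 0.3]
finger_gap: 54.8
gripper_force: 0.0
```

Request:
step_arm(
  plan=[
    [[0,0,-10],[0,0,0],0.65],
    [[0,0,-20],[0,0,0],0.65],
    [[4,0,-25],[0,0,0],0.65],
    [[8,0,-30],[0,0,0],0.65],
    [[8,0,-30],[0,0,0],0.65],
  ],
)

```text
time: 14.2
tool_pos: [530.1, 0.3, 166.2]
tcp_rot: [0.72, 0.604, -0.261, 0.219]
contact_force: [0.3, -0.1, -0.9]
finger_gap: 56.1
gripper_force: 0.0
```

Request:
step_arm(
  plan=[
    [[8,0,-30],[0,0,0],0.65],
    [[8,0,-30],[0,0,0],0.65],
    [[8,0,-30],[0,0,0],0.65],
    [[0,0,-20],[0,0,0],0.65],
  ],
)

```text
time: 14.53
tool_pos: [545.9, 91.0, 235.1]
tcp_rot: [0.719, 0.606, -0.26, 0.219]
contact_force: [0.1, 1.0, -1.5]
finger_gap: 56.5
gripper_force: 0.0
```

Run:
```python
from h import *
S=[]
for n in("scene","top"):
    im,d=vision.camera(n); np.savez(f"pics/{n}5.npz",im=im,d=d)
    S.append(im[150:240,280:370] if n=="scene" else im[195:265,315:405])
    P=cloud(n,d)
    for nm,a,b,rr in (("spigot",110,121,16),("body",98,111,26),("anvil",69,81,30)):
        m=(P[...,2]>a)&(P[...,2]<b)&(np.hypot(P[...,0]-515.6,P[...,1]+82.2)<rr)&(d>0); q=P[m]
        if len(q)>5: c,r=cv2.minEnclosingCircle(q[:,:2].astype(np.float32)); print(n,nm,len(q),q.mean(0).round(1),np.round(c,1),round(r,1))
C=np.zeros((450,800,3),np.uint8); C[:400,:400]=cv2.resize(S[0],(400,400),interpolation=2); C[:311,400:]=cv2.resize(S[1],(400,311),interpolation=2)
cv2.imwrite("pics/c5.png",np.clip(C[...,::-1]*1.2,0,255).astype(np.uint8))
```

```text
scene spigot 21 [514.7 -80.6 115. ] [516.  -82.8] 10.4
scene body 70 [520.2 -78.1 105. ] [514.9 -79.3] 18.7
scene anvil 53 [525.5 -74.5  74.9] [515.3 -82.6] 22.9
top body 31 [519.1 -73.3 105.5] [518.7 -78. ] 14.6
top anvil 19 [516.6 -72.7  74.9] [515.8 -83.7] 21.5
```

View pics/c5.png

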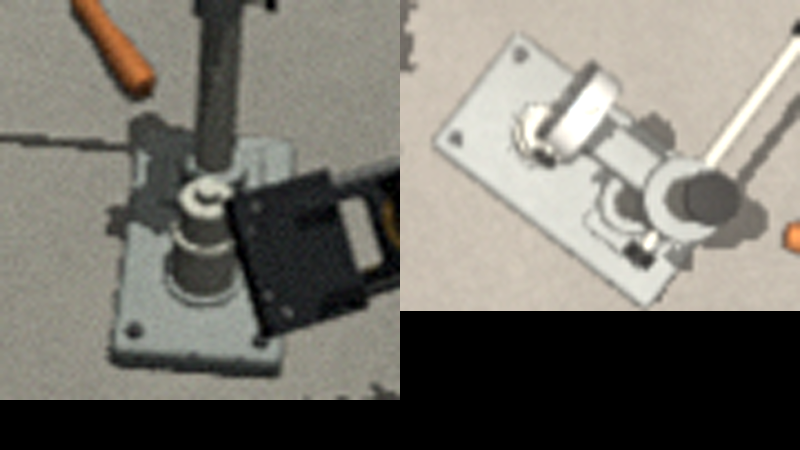

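The plug stands on the anvil: spigot up at (210,195) in the scene crop, and it looks concentric with the collar. The gripper is clear. Next I rise above everything, then go over to the handle.

Run:
```python
from h import *
plan([560,60,430],ori(-37.7,110),15,0,0)
```

```text
t 14.63 tcp [546.9  90.7 236. ] target [560.  60. 430.] rot/row 5.58 mm/row 13.1
[[-9.7, 1.2, -8.8], [-0.7, 3.6, -4.2], 0], [[-9.2, 0.6, -9.3], [-0.7, 3.6, -4.2], 0], [[-8.6, 0.1, -9.9], [-0.7, 3.6, -4.2], 0], [[-8.0, -0.4, -10.4], [-0.7, 3.6, -4.2], 0], [[-7.3, -0.8, -10.9], [-0.7, 3.6, -4.2], 0],
[[-6.5, -1.2, -11.4], [-0.7, 3.6, -4.2], 0], [[-5.6, -1.5, -11.7], [-0.7, 3.6, -4.2], 0], [[-4.8, -1.7, -12.1], [-0.7, 3.6, -4.2], 0], [[-3.9, -1.9, -12.4], [-0.7, 3.6, -4.2], 0], [[-3.0, -2.0, -12.6], [-0.7, 3.6, -4.2], 0],
[[-2.0, -2.0, -12.8], [-0.7, 3.6, -4.2], 0], [[-1.1, -1.9, -12.9], [-0.7, 3.6, -4.2], 0], [[-0.1, -1.8, -13.0], [-0.7, 3.6, -4.2], 0], [[0.9, -1.6, -13.0], [-0.7, 3.6, -4.2], 0], [[1.8, -1.4, -13.0], [-0.7, 3.6, -4.2], 0],
```

Request:
step_arm(
  plan=[
    [[-9.7,1.2,-8.8],[-0.7,3.6,-4.2],0],
    [[-9.2,0.6,-9.3],[-0.7,3.6,-4.2],0],
    [[-8.6,0,-9.9],[-0.7,3.6,-4.2],0],
    [[-8,-0.4,-10.4],[-0.7,3.6,-4.2],0],
    [[-7.3,-0.8,-10.9],[-0.7,3.6,-4.2],0],
  ],
)

```text
time: 15.05
tool_pos: [549.5, 76.0, 299.2]
tcp_rot: [0.622, 0.761, -0.162, 0.092]
contact_force: [0.4, 0.5, 0.5]
finger_gap: 31.4
gripper_force: 0.0
```

Request:
step_arm(
  plan=[
    [[-6.5,-1.2,-11.4],[-0.7,3.6,-4.2],0],
    [[-5.6,-1.5,-11.7],[-0.7,3.6,-4.2],0],
    [[-4.8,-1.7,-12],[-0.7,3.6,-4.2],0],
    [[-3.9,-1.9,-12.4],[-0.7,3.6,-4.2],0],
    [[-3,-2,-12.6],[-0.7,3.6,-4.2],0],
  ],
)

```text
time: 15.47
tool_pos: [554.0, 65.7, 364.1]
tcp_rot: [0.488, 0.87, -0.054, -0.04]
contact_force: [-0.1, 0.5, 0.7]
finger_gap: 2.3
gripper_force: 0.0
```

Request:
step_arm(
  plan=[
    [[-2,-2,-12.8],[-0.7,3.6,-4.2],0],
    [[-1,-1.9,-12.9],[-0.7,3.6,-4.2],0],
    [[0,-1.8,-13],[-0.7,3.6,-4.2],0],
    [[1,-1.6,-13],[-0.7,3.6,-4.2],0],
    [[1.8,-1.4,-13],[-0.7,3.6,-4.2],0],
  ],
)

```text
time: 15.88
tool_pos: [558.5, 55.9, 428.8]
tcp_rot: [0.326, 0.928, 0.057, -0.169]
contact_force: [0.1, 0.0, 0.3]
finger_gap: 0.4
gripper_force: 0.0
```

Run:
```python
from h import *
print(np.round(bot.get_obs()["joint_pos"],2))
for n in("scene","top"):
    im,d=vision.camera(n); np.savez(f"pics/{n}6.npz",im=im,d=d)
    P=cloud(n,d)
    for nm,a,b,rr in (("spigot",110,121,16),("body",98,111,26),("anvil",69,81,30)):
        m=(P[...,2]>a)&(P[...,2]<b)&(np.hypot(P[...,0]-515.6,P[...,1]+82.2)<rr)&(d>0); q=P[m]
        if len(q)>5: c,r=cv2.minEnclosingCircle(q[:,:2].astype(np.float32)); print(n,nm,len(q),q.mean(0).round(1),np.round(c,1),round(r,1))
plan([542,-208,430],ori(-37.7,110),10,0,0)
```

```text
[-0.35  0.36  0.48  1.11 -0.38  2.01  0.92]
scene spigot 24 [515.4 -80.6 114.5] [516.7 -81.6] 9.6
scene body 80 [518.9 -76.4 104.8] [515.4 -80.7] 19.8
scene anvil 60 [522.  -73.5  74.8] [514.8 -82.3] 22.5
t 15.98 tcp [559.4  53.7 427.8] target [ 542. -208.  430.] rot/row 0.1 mm/row 26.2
[[-14.1, -21.4, -5.3], [0.0, -0.0, -0.1], 0], [[-14.1, -21.5, -5.4], [0.0, -0.0, -0.1], 0], [[-14.1, -21.5, -5.3], [0.0, -0.0, -0.1], 0], [[-14.0, -21.5, -5.4], [0.0, -0.0, -0.1], 0], [[-14.0, -21.5, -5.3], [0.0, -0.0, -0.1], 0],
[[-13.9, -21.6, -5.4], [0.0, -0.0, -0.1], 0], [[-13.9, -21.6, -5.3], [0.0, -0.0, -0.1], 0], [[-13.9, -21.6, -5.4], [0.0, -0.0, -0.1], 0], [[-13.8, -21.6, -5.3], [0.0, -0.0, -0.1], 0], [[-13.7, -21.7, -5.4], [0.0, -0.0, -0.1], 0],
```

Run:
```python
from h import *
plan([542,-208,425],ori(-37.7,98),10,0,0)
```

```text
t 15.98 tcp [559.4  53.7 427.8] target [ 542. -208.  425.] rot/row 1.2 mm/row 26.2
[[-14.3, -21.4, -4.9], [-0.0, -1.2, -0.1], 0], [[-14.4, -21.5, -4.6], [-0.0, -1.2, -0.1], 0], [[-14.4, -21.5, -4.3], [-0.0, -1.2, -0.1], 0], [[-14.5, -21.5, -4.0], [-0.0, -1.2, -0.1], 0], [[-14.5, -21.5, -3.7], [-0.0, -1.2, -0.1], 0],
[[-14.5, -21.6, -3.3], [-0.0, -1.2, -0.1], 0], [[-14.6, -21.6, -3.0], [-0.0, -1.2, -0.1], 0], [[-14.6, -21.6, -2.8], [-0.0, -1.2, -0.1], 0], [[-14.6, -21.6, -2.4], [-0.0, -1.2, -0.1], 0], [[-14.6, -21.7, -2.2], [-0.0, -1.2, -0.1], 0],
```

Request:
step_arm(
  plan=[
    [[-14.3,-21.4,-4.9],[0,-1.2,-0.1],0],
    [[-14.4,-21.5,-4.6],[0,-1.2,-0.1],0],
    [[-14.4,-21.5,-4.3],[0,-1.2,-0.1],0],
    [[-14.5,-21.5,-4],[0,-1.2,-0.1],0],
    [[-14.5,-21.5,-3.7],[0,-1.2,-0.1],0],
  ],
)

```text
time: 16.4
tool_pos: [550.3, -75.0, 425.9]
tcp_rot: [0.326, 0.937, 0.038, -0.118]
contact_force: [0.3, -0.3, -0.3]
finger_gap: 0.4
gripper_force: 0.0
```

Request:
step_arm(
  plan=[
    [[-14.5,-21.6,-3.3],[0,-1.2,-0.1],0],
    [[-14.6,-21.6,-3],[0,-1.2,-0.1],0],
    [[-14.6,-21.6,-2.8],[0,-1.2,-0.1],0],
    [[-14.6,-21.6,-2.4],[0,-1.2,-0.1],0],
    [[-14.6,-21.7,-2.2],[0,-1.2,-0.1],0],
  ],
)

```text
time: 16.82
tool_pos: [542.0, -205.8, 424.5]
tcp_rot: [0.324, 0.943, 0.022, -0.069]
contact_force: [0.6, 0.1, -0.8]
finger_gap: 0.5
gripper_force: 0.0
```

Run:
```python
from h import *
print(np.round(bot.get_obs()["joint_pos"],2))
for n in("scene","top"):
    im,d=vision.camera(n); np.savez(f"pics/{n}7.npz",im=im,d=d)
im=np.load("pics/scene7.npz")["im"]
f=6; u0,v0=270,170
A=cv2.resize(im[v0:v0+65,u0:u0+95],None,fx=f,fy=f,interpolation=2); A=np.clip(A*1.5,0,255).astype(np.uint8); B=A.copy()
th=np.linspace(0,2*np.pi,60)
for z,r in((115,8),(105,18),(75,22),(75,18)):
    pts=(proj("scene",np.stack([515.6+r*np.cos(th),-82.2+r*np.sin(th),0*th+z],1))-[u0,v0]+.5)*f
    cv2.polylines(B,[pts.astype(np.int32)],True,(255,0,0),1)
w=250; cx=int((proj("scene",[515.6,-82.2,95])[0]-u0)*f); x=max(0,cx-w//2)
cv2.imwrite("pics/c7.png",np.hstack([A[:,x:x+w],B[:,x:x+w]])[...,::-1])
plan([539.5,-208,310],ori(-37.7,105),10,0,0)
```

```text
[-0.11  0.3   0.6   1.16 -0.2   1.87  1.34]
t 16.92 tcp [ 540.6 -209.1  425. ] target [ 539.5 -208.   310. ] rot/row 0.71 mm/row 11.5
[[-1.5, 0.1, 11.4], [-0.0, 0.7, -0.1], 0], [[-1.6, 0.1, 11.4], [-0.0, 0.7, -0.1], 0], [[-1.8, 0.1, 11.4], [-0.0, 0.7, -0.1], 0], [[-1.9, 0.1, 11.3], [-0.0, 0.7, -0.1], 0], [[-2.1, 0.0, 11.3], [-0.0, 0.7, -0.1], 0],
[[-2.2, 0.0, 11.3], [-0.0, 0.7, -0.1], 0], [[-2.3, 0.1, 11.3], [-0.0, 0.7, -0.1], 0], [[-2.5, 0.0, 11.2], [-0.0, 0.7, -0.1], 0], [[-2.6, 0.1, 11.2], [-0.0, 0.7, -0.1], 0], [[-2.7, 0.0, 11.2], [-0.0, 0.7, -0.1], 0],
```

View pics/c7.png

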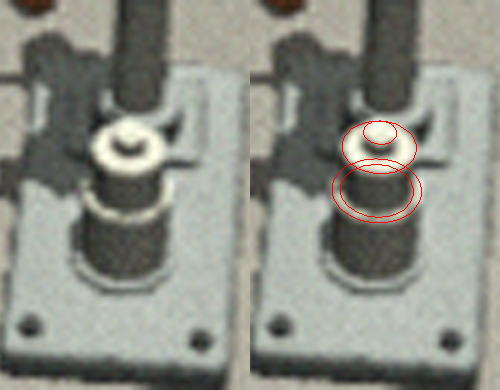

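The overlay shows the plug's top disc and the anvil ring matching the circles drawn about one common axis, to about 1 mm, so the plug is centred. Next is the handle.

Request:
step_arm(
  plan=[
    [[-1.5,0,11.4],[0,0.7,0],0],
    [[-1.6,0,11.4],[0,0.7,0],0],
    [[-1.8,0,11.4],[0,0.7,0],0],
    [[-1.9,0,11.3],[0,0.7,0],0],
    [[-2,0,11.3],[0,0.7,0],0],
  ],
)

```text
time: 17.33
tool_pos: [541.7, -203.4, 365.5]
tcp_rot: [0.322, 0.941, 0.033, -0.1]
contact_force: [0.6, 0.5, 0.4]
finger_gap: 0.5
gripper_force: 0.0
```

Request:
step_arm(
  plan=[
    [[-2.2,0,11.3],[0,0.7,0],0],
    [[-2.3,0,11.3],[0,0.7,0],0],
    [[-2.5,0,11.2],[0,0.7,0],0],
    [[-2.6,0,11.2],[0,0.7,0],0],
    [[0,0,0],[0,0,0],0],
  ],
)

```text
time: 17.75
tool_pos: [540.4, -203.7, 318.5]
tcp_rot: [0.321, 0.938, 0.041, -0.124]
contact_force: [0.7, -0.0, -0.2]
finger_gap: 0.2
gripper_force: 0.0
```

Run:
```python
from h import *
print(np.round(bot.get_obs()["joint_pos"],2))
S=[]
for n in("scene","top"):
    im,d=vision.camera(n); np.savez(f"pics/{n}8.npz",im=im,d=d)
    S.append(im[60:200,240:400] if n=="scene" else im[170:300,300:460])
C=np.zeros((350,800,3),np.uint8); C[:,:400]=cv2.resize(S[0],(400,350)); C[:325,400:]=cv2.resize(S[1],(400,325))
cv2.imwrite("pics/c8.png",np.clip(C[...,::-1]*1.3,0,255).astype(np.uint8))
plan([539.5,-208,300],ori(-37.7,105),3,0,0)
```

```text
[-0.07  0.38  0.58  1.3  -0.25  1.78  1.39]
t 17.85 tcp [ 540.9 -204.   321.2] target [ 539.5 -208.   300. ] rot/row 0.1 mm/row 7.2
[[-2.2, -1.3, 6.7], [-0.0, 0.1, -0.0], 0], [[-2.3, -1.3, 6.7], [-0.0, 0.1, -0.0], 0], [[-2.2, -1.4, 6.8], [-0.0, 0.1, -0.0], 0],
```

View pics/c8.png

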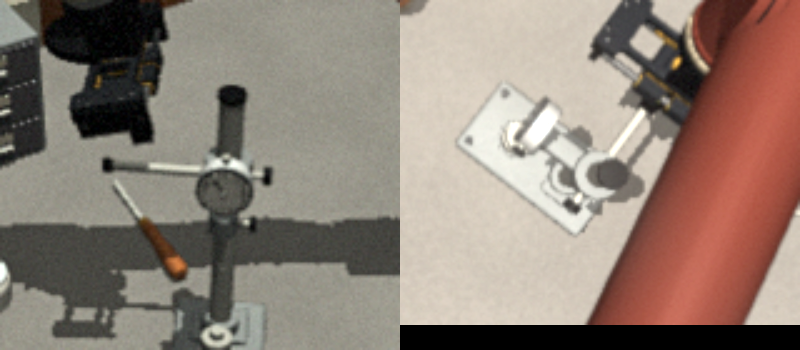

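The scene crop shows the fingers at about (140,135), above the bar that runs from the knob at (108,165) to the column. In the top crop the arm passes on the far side, clear of the column and dial.

Request:
step_arm(
  plan=[
    [[-2,-1.3,6],[0,0,0],0],
    [[-2,-1.3,6],[0,0,0],0],
    [[-2,-1.4,6],[0,0,0],0],
    [[0,0,0],[0,0,0],0],
    [[0,0,0],[0,0,0],0],
  ],
)

```text
time: 18.27
tool_pos: [539.3, -207.9, 302.4]
tcp_rot: [0.321, 0.938, 0.041, -0.122]
contact_force: [-0.3, 0.8, -0.1]
finger_gap: 0.3
gripper_force: 0.0
```

Run:
```python
from h import *
plan([539.5,-208,297],ori(-37.7,105),3,0,0)
print(R.from_quat(bot.get_obs()["tcp_rot"]).inv().apply([0,0,-1]))
```

```text
t 18.27 tcp [ 539.3 -207.9  302.4] target [ 539.5 -208.   297. ] rot/row 0.1 mm/row 1.8
[[-0.5, 0.0, 1.7], [-0.0, 0.1, -0.0], 0], [[-0.6, 0.0, 1.7], [-0.0, 0.1, -0.0], 0], [[-0.5, 0.1, 1.8], [-0.0, 0.1, -0.0], 0], [-0.25456735  0.00197437  0.96705303]
```

Now I step straight down, 1 mm per row, to feel the bar.

Request:
step_arm(
  plan=[
    [[-0.25,0,1],[0,0,0],0],
    [[-0.25,0,1],[0,0,0],0],
    [[-0.25,0,1],[0,0,0],0],
    [[0,0,0],[0,0,0],0],
  ],
)

```text
time: 18.6
tool_pos: [539.5, -207.8, 299.5]
tcp_rot: [0.321, 0.938, 0.041, -0.122]
contact_force: [-0.3, 0.5, -0.3]
finger_gap: 0.6
gripper_force: 0.0
```

Request:
step_arm(
  plan=[
    [[-0.25,0,1],[0,0,0],0],
    [[0,0,0],[0,0,0],0],
  ],
)

```text
time: 18.77
tool_pos: [539.5, -207.8, 298.5]
tcp_rot: [0.321, 0.938, 0.041, -0.122]
contact_force: [-0.2, -0.2, -0.1]
finger_gap: 0.3
gripper_force: 0.0
```

Request:
step_arm(
  plan=[
    [[-0.25,0,1],[0,0,0],0],
    [[0,0,0],[0,0,0],0],
  ],
)

```text
time: 18.93
tool_pos: [539.4, -207.9, 297.4]
tcp_rot: [0.321, 0.938, 0.041, -0.122]
contact_force: [-0.8, -0.9, 0.5]
finger_gap: 0.5
gripper_force: 0.0
```

Request:
step_arm(
  plan=[
    [[-0.25,0,1],[0,0,0],0],
    [[0,0,0],[0,0,0],0],
  ],
)

```text
time: 19.1
tool_pos: [539.4, -207.9, 296.3]
tcp_rot: [0.321, 0.938, 0.041, -0.122]
contact_force: [0.2, 0.1, 0.1]
finger_gap: 0.8
gripper_force: 0.0
```

Request:
step_arm(
  plan=[
    [[-0.25,0,1],[0,0,0],0],
    [[0,0,0],[0,0,0],0],
  ],
)

```text
time: 19.27
tool_pos: [539.4, -207.9, 295.3]
tcp_rot: [0.321, 0.938, 0.041, -0.122]
contact_force: [-0.8, 0.5, -0.4]
finger_gap: 0.5
gripper_force: 0.0
```

Request:
step_arm(
  plan=[
    [[-0.25,0,1],[0,0,0],0],
    [[0,0,0],[0,0,0],0],
  ],
)

```text
time: 19.43
tool_pos: [539.4, -207.9, 294.3]
tcp_rot: [0.321, 0.938, 0.041, -0.122]
contact_force: [0.0, 0.9, -0.0]
finger_gap: 0.3
gripper_force: 0.0
```

Request:
step_arm(
  plan=[
    [[-0.25,0,1],[0,0,0],0],
    [[0,0,0],[0,0,0],0],
  ],
)

```text
time: 19.6
tool_pos: [539.4, -207.8, 293.3]
tcp_rot: [0.321, 0.938, 0.041, -0.122]
contact_force: [0.9, -0.4, 0.5]
finger_gap: 0.6
gripper_force: 0.0
```

No contact yet at 293, so I measure the bar against the fingers.

Run:
```python
from h import *
S=[]
x=np.array([-.6115,-.791]); y=np.array([.791,-.6115]); A=np.array([515.6,-82.2])
for k,n in((8,"scene"),(8,"top"),(0,"scene"),(0,"top")):
    if k==8:
        im,d=vision.camera(n); np.savez(f"pics/{n}9.npz",im=im,d=d); S.append(im[85:155,265:345] if n=="scene" else im[185:255,365:445])
    else:
        z=np.load(f"pics/{n}0.npz"); im,d=z["im"],z["d"]
    P=cloud(n,d); q=P[...,:2]-A; sx=q@x; sy=q@y
    m=(P[...,2]>275)&(P[...,2]<310)&(sy>45)&(sy<125)&(abs(sx-85)<25)&(d>0)&(im.max(2)>110)
    print(k,n,m.sum(),"sx",np.percentile(sx[m],[5,50,95]).round(1),"sy",np.percentile(sy[m],[5,95]).round(),"z",np.percentile(P[m][:,2],[5,50,95]).round(1))
o=bot.get_obs(); t=np.array(o["tool_pos"]); print("tcp sx,sy",(t[:2]-A)@x,(t[:2]-A)@y,proj("scene",t),proj("top",t))
C=np.hstack([cv2.resize(S[0],(400,350)),cv2.resize(S[1],(400,350))])
cv2.imwrite("pics/c9.png",np.clip(C[...,::-1]*1.3,0,255).astype(np.uint8))
```

```text
8 scene 46 sx [81.5 84.7 91.8] sy [48. 86.] z [276.3 279.4 282.4]
8 top 62 sx [81.7 85.9 91.7] sy [48. 87.] z [276.4 280.8 284.4]
0 scene 82 sx [79.  84.5 90.1] sy [ 49. 119.] z [277.1 280.1 283.4]
0 top 109 sx [81.7 86.5 91.8] sy [ 49. 121.] z [276.7 280.8 284.6]
tcp sx,sy 84.83682515194049 95.63328536249051 [296.59377332 121.6428383 ] [398.12412726 211.9859686 ]
```

View pics/c9.png

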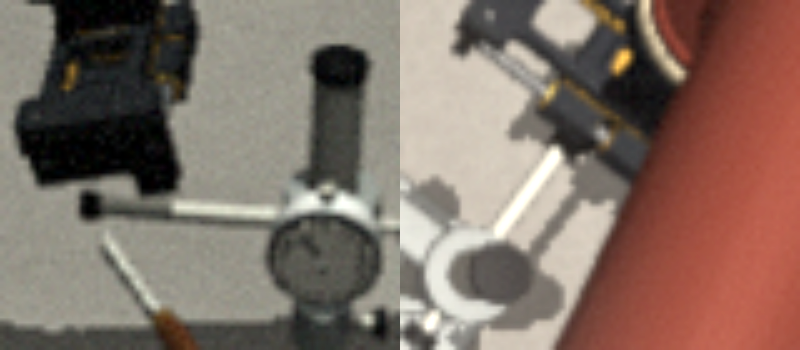

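The scene crop shows the fingers at about (155,190), still above the bar near (140,208); the bar sits about 10 mm lower than the nominal 290, so the bracket did not start at 0. That was also my last picture, and one over the limit. I turn the tool vertical so the flat fingertips bear on the bar and the TCP height reads the bar top directly.

Run:
```python
from h import *
plan([538.7,-207.8,292],ori(-37.7,90),5,0,0)
```

```text
t 19.7 tcp [ 539.4 -207.8  293.4] target [ 538.7 -207.8  292. ] rot/row 2.9 mm/row 0.3
[[0.0, -0.1, 0.3], [-0.0, -2.9, -0.0], 0], [[0.1, -0.1, 0.3], [-0.0, -2.9, -0.0], 0], [[0.1, -0.1, 0.3], [-0.0, -2.9, -0.0], 0], [[0.1, -0.0, 0.3], [-0.0, -2.9, -0.0], 0], [[0.0, -0.1, 0.3], [-0.0, -2.9, -0.0], 0],
```

Request:
step_arm(
  plan=[
    [[0,-0.1,0.3],[0,-2.9,0],0],
    [[0.1,-0.1,0.3],[0,-2.9,0],0],
    [[0.1,-0.1,0.3],[0,-2.9,0],0],
    [[0.1,0,0.3],[0,-2.9,0],0],
    [[0,-0.1,0.3],[0,-2.9,0],0],
  ],
)

```text
time: 20.12
tool_pos: [538.8, -207.9, 292.2]
tcp_rot: [0.324, 0.946, -0.001, -0.001]
contact_force: [-0.1, -0.5, -0.1]
finger_gap: 0.5
gripper_force: 0.0
```

Request:
step_arm(
  plan=[
    [[0,0,1],[0,0,0],0],
    [[0,0,1],[0,0,0],0],
    [[0,0,1],[0,0,0],0],
    [[0,0,1],[0,0,0],0],
    [[0,0,0],[0,0,0],0],
  ],
)

```text
time: 20.53
tool_pos: [538.8, -208.2, 287.3]
tcp_rot: [0.324, 0.946, -0.001, -0.003]
contact_force: [0.7, 0.3, -0.7]
finger_gap: 0.7
gripper_force: 0.0
```

Request:
step_arm(
  plan=[
    [[0,0,1],[0,0,0],0],
    [[0,0,0],[0,0,0],0],
  ],
)

```text
time: 20.7
tool_pos: [538.7, -208.1, 286.5]
tcp_rot: [0.324, 0.946, -0.001, -0.003]
contact_force: [0.4, 0.4, 0.0]
finger_gap: 0.4
gripper_force: 0.0
```

Request:
step_arm(
  plan=[
    [[0,0,1],[0,0,0],0],
    [[0,0,0],[0,0,0],0],
  ],
)

```text
time: 20.87
tool_pos: [538.7, -207.9, 285.7]
tcp_rot: [0.324, 0.946, -0.0, -0.002]
contact_force: [0.3, 0.2, -0.3]
finger_gap: 0.2
gripper_force: 0.0
```

Request:
step_arm(
  plan=[
    [[0,0,1],[0,0,0],0],
    [[0,0,0],[0,0,0],0],
  ],
)

```text
time: 21.03
tool_pos: [538.7, -207.8, 284.8]
tcp_rot: [0.324, 0.946, -0.0, -0.002]
contact_force: [0.7, 0.2, -0.0]
finger_gap: 0.5
gripper_force: 0.0
```

Request:
step_arm(
  plan=[
    [[0,0,1],[0,0,0],0],
    [[0,0,0],[0,0,0],0],
  ],
)

```text
time: 21.2
tool_pos: [538.7, -207.8, 283.9]
tcp_rot: [0.324, 0.946, -0.0, -0.002]
contact_force: [-0.7, -0.2, 0.7]
finger_gap: 0.4
gripper_force: 0.0
```

Request:
step_arm(
  plan=[
    [[0,0,1],[0,0,0],0],
    [[0,0,0],[0,0,0],0],
  ],
)

```text
time: 21.37
tool_pos: [538.7, -207.8, 282.9]
tcp_rot: [0.324, 0.946, -0.0, -0.002]
contact_force: [-0.7, 0.1, 0.1]
finger_gap: 0.7
gripper_force: 0.0
```

Request:
step_arm(
  plan=[
    [[0,0,0.7],[0,0,0],0],
    [[0,0,0],[0,0,0],0],
  ],
)

```text
time: 21.53
tool_pos: [538.7, -207.8, 282.2]
tcp_rot: [0.324, 0.946, -0.0, -0.002]
contact_force: [-0.6, 0.2, -0.6]
finger_gap: 0.3
gripper_force: 0.0
```

Request:
step_arm(
  plan=[
    [[0,0,0.7],[0,0,0],0],
    [[0,0,0],[0,0,0],0],
  ],
)

```text
time: 21.7
tool_pos: [538.7, -207.9, 281.7]
tcp_rot: [0.324, 0.946, -0.0, -0.002]
contact_force: [-1.2, -0.7, 0.9]
finger_gap: 0.1
gripper_force: 0.4
```

Request:
step_arm(
  plan=[
    [[0,0,0.7],[0,0,0],0],
    [[0,0,0],[0,0,0],0],
  ],
)

```text
time: 21.87
tool_pos: [538.8, -207.9, 281.4]
tcp_rot: [0.324, 0.946, -0.0, -0.002]
contact_force: [-1.6, 0.4, 4.3]
finger_gap: 0.1
gripper_force: 2.1
```

Request:
step_arm(
  plan=[
    [[0,0,0.7],[0,0,0],0],
    [[0,0,0],[0,0,0],0],
  ],
)

```text
time: 22.03
tool_pos: [538.8, -207.9, 280.8]
tcp_rot: [0.324, 0.946, -0.0, -0.002]
contact_force: [-2.2, 0.0, 5.0]
finger_gap: 0.6
gripper_force: 2.8
```

Request:
step_arm(
  plan=[
    [[0,0,0.7],[0,0,0],0],
    [[0,0,0],[0,0,0],0],
  ],
)

```text
time: 22.2
tool_pos: [538.8, -207.9, 280.2]
tcp_rot: [0.324, 0.946, -0.0, -0.002]
contact_force: [-1.9, 0.9, 5.1]
finger_gap: 0.6
gripper_force: 3.0
```

Request:
step_arm(
  plan=[
    [[0,0,0.7],[0,0,0],0],
    [[0,0,0],[0,0,0],0],
  ],
)

```text
time: 22.37
tool_pos: [538.8, -207.9, 279.5]
tcp_rot: [0.324, 0.946, -0.0, -0.002]
contact_force: [-1.6, 1.2, 5.9]
finger_gap: 0.6
gripper_force: 3.1
```

The fingertips touch at about 281.7, with the bar axis near 276, which agrees with the camera, so the bracket started about 14 mm down. The target TCP height is about 186.5, with the plunger touching near 190.5. I push down in small rows.

Request:
step_arm(
  plan=[
    [[0,0,2],[0,0,0],0],
    [[0,0,3],[0,0,0],0],
    [[0,0,4],[0,0,0],0],
    [[0,0,4],[0,0,0],0],
    [[0,0,4],[0,0,0],0],
  ],
  newtons=10,
)

```text
time: 22.78
tool_pos: [538.8, -207.9, 262.6]
tcp_rot: [0.324, 0.946, -0.0, -0.002]
contact_force: [-1.9, 1.1, 7.1]
finger_gap: 0.1
gripper_force: 3.7
```

Request:
step_arm(
  plan=[
    [[0,0,4],[0,0,0],0],
    [[0,0,4],[0,0,0],0],
    [[0,0,4],[0,0,0],0],
    [[0,0,4],[0,0,0],0],
    [[0,0,4],[0,0,0],0],
  ],
)

```text
time: 23.2
tool_pos: [538.8, -207.9, 242.5]
tcp_rot: [0.324, 0.946, -0.0, -0.002]
contact_force: [-2.3, 1.2, 6.9]
finger_gap: 0.6
gripper_force: 3.7
```

```bash
cat > bar.py <<'E'
from h import *
x=np.array([-.6115,-.791]); y=np.array([.791,-.6115]); A=np.array([515.6,-82.2])
o=bot.get_obs(); z0=o["tool_pos"][2]
F=[]
for n in("scene","top")*3:
    im,d=vision.camera(n); F.append(bot.get_obs()["contact_force"]); P=cloud(n,d); q=P[...,:2]-A; sx=q@x; sy=q@y
    m=(abs(P[...,2]-z0+2)<11)&(sy>45)&(sy<80)&(abs(sx-85)<12)&(d>0)&(im.max(2)>110)
    print(n,m.sum(),"sx",np.median(sx[m]).round(1),"z",P[m][:,2].mean().round(2),end=" | ")
o=bot.get_obs(); print("\n",o["time"],o["tool_pos"].round(2) if hasattr(o["tool_pos"],"round") else o["tool_pos"],np.round(o["joint_pos"],2),np.mean(F,0))
E
python3 bar.py
```

```text
scene 20 sx 83.1 z 242.05 | top 32 sx 86.3 z 241.48 | scene 26 sx 83.6 z 240.52 | top 33 sx 87.1 z 240.9 | scene 25 sx 84.4 z 240.04 | top 33 sx 86.7 z 240.6 | 
 23.5 [ 538.68 -207.84  241.86] [-0.2   0.19  0.57  1.64 -0.1   1.35  1.3 ] [ 0.46096681 -0.17043396  2.17214696]
```

Request:
step_arm(
  plan=[
    [[0,0,3],[0,0,0],0],
    [[0,0,4],[0,0,0],0],
    [[0,0,4],[0,0,0],0],
    [[0,0,4],[0,0,0],0],
    [[0,0,4],[0,0,0],0],
  ],
)

```text
time: 23.92
tool_pos: [538.8, -207.9, 223.4]
tcp_rot: [0.324, 0.946, -0.0, -0.002]
contact_force: [-1.1, 0.9, 7.1]
finger_gap: 0.5
gripper_force: 3.7
```

Request:
step_arm(
  plan=[
    [[0,0,4],[0,0,0],0],
    [[0,0,4],[0,0,0],0],
    [[0,0,4],[0,0,0],0],
    [[0,0,4],[0,0,0],0],
    [[0,0,3],[0,0,0],0],
  ],
)

```text
time: 24.33
tool_pos: [538.8, -207.9, 204.3]
tcp_rot: [0.324, 0.946, -0.0, -0.002]
contact_force: [-0.8, 0.4, 6.8]
finger_gap: 0.5
gripper_force: 3.6
```

Request:
step_arm(
  plan=[
    [[0,0,2],[0,0,0],0],
    [[0,0,2],[0,0,0],0],
    [[0,0,1],[0,0,0],0],
  ],
)

```text
time: 24.58
tool_pos: [538.8, -207.9, 199.3]
tcp_rot: [0.324, 0.946, -0.0, -0.002]
contact_force: [-0.2, 0.5, 8.0]
finger_gap: 0.4
gripper_force: 3.5
```

Request:
step_arm(
  plan=[
    [[0,0,0.5],[0,0,0],0],
    [[0,0,0.5],[0,0,0],0],
  ],
)

```text
time: 24.75
tool_pos: [538.8, -207.9, 198.5]
tcp_rot: [0.324, 0.946, -0.0, -0.002]
contact_force: [0.4, 0.9, 6.9]
finger_gap: 0.6
gripper_force: 3.4
```

Request:
step_arm(
  plan=[
    [[0,0,0.5],[0,0,0],0],
    [[0,0,0.5],[0,0,0],0],
  ],
)

```text
time: 24.92
tool_pos: [538.8, -207.9, 197.5]
tcp_rot: [0.324, 0.946, -0.0, -0.001]
contact_force: [-0.5, 0.4, 6.4]
finger_gap: 0.4
gripper_force: 3.4
```

Request:
step_arm(
  plan=[
    [[0,0,0.5],[0,0,0],0],
    [[0,0,0.5],[0,0,0],0],
    [[0,0,0.5],[0,0,0],0],
    [[0,0,0.5],[0,0,0],0],
  ],
)

```text
time: 25.25
tool_pos: [538.8, -207.9, 195.6]
tcp_rot: [0.324, 0.946, -0.0, -0.001]
contact_force: [-1.5, 0.8, 6.6]
finger_gap: 0.4
gripper_force: 3.4
```

Request:
step_arm(
  plan=[
    [[0,0,0.5],[0,0,0],0],
    [[0,0,0.5],[0,0,0],0],
    [[0,0,0.5],[0,0,0],0],
    [[0,0,0.5],[0,0,0],0],
  ],
)

```text
time: 25.58
tool_pos: [538.8, -207.9, 193.5]
tcp_rot: [0.324, 0.946, -0.0, -0.001]
contact_force: [0.1, -0.1, 5.9]
finger_gap: 0.4
gripper_force: 3.4
```

Request:
step_arm(
  plan=[
    [[0,0,0.5],[0,0,0],0],
    [[0,0,0.5],[0,0,0],0],
    [[0,0,0.5],[0,0,0],0],
  ],
)

```text
time: 25.83
tool_pos: [538.8, -207.9, 192.1]
tcp_rot: [0.324, 0.946, -0.0, -0.001]
contact_force: [-0.3, -0.3, 7.5]
finger_gap: 0.3
gripper_force: 3.4
```

Request:
step_arm(
  plan=[
    [[0,0,0.5],[0,0,0],0],
    [[0,0,0.5],[0,0,0],0],
  ],
)

```text
time: 26.0
tool_pos: [538.8, -207.9, 191.1]
tcp_rot: [0.324, 0.946, -0.0, -0.001]
contact_force: [-0.9, 1.4, 7.7]
finger_gap: 0.5
gripper_force: 3.4
```

Request:
step_arm(
  plan=[
    [[0,0,0.5],[0,0,0],0],
    [[0,0,0.5],[0,0,0],0],
  ],
)

```text
time: 26.17
tool_pos: [538.8, -207.9, 190.1]
tcp_rot: [0.324, 0.946, -0.0, -0.001]
contact_force: [-1.0, -0.1, 7.4]
finger_gap: 0.6
gripper_force: 3.9
```

Request:
step_arm(
  plan=[
    [[0,0,0.5],[0,0,0],0],
    [[0,0,0.5],[0,0,0],0],
  ],
)

```text
time: 26.33
tool_pos: [538.8, -207.9, 189.1]
tcp_rot: [0.324, 0.946, -0.0, -0.001]
contact_force: [0.5, 1.2, 7.6]
finger_gap: 0.8
gripper_force: 3.9
```

The pad force rises from 3.4 to 3.9 N at a TCP height of about 190.5. That is the plunger touching, just as predicted. 2.6 mm remain.

Request:
step_arm(
  plan=[
    [[0,0,0.5],[0,0,0],0],
    [[0,0,0.5],[0,0,0],0],
    [[0,0,0.5],[0,0,0],0],
    [[0,0,0.5],[0,0,0],0],
    [[0,0,0],[0,0,0],0],
  ],
)

```text
time: 26.75
tool_pos: [538.8, -207.9, 187.1]
tcp_rot: [0.324, 0.946, -0.0, -0.001]
contact_force: [-0.1, 0.9, 7.9]
finger_gap: 0.6
gripper_force: 3.6
```

Request:
step_arm(
  plan=[
    [[0,0,0.5],[0,0,0],0],
    [[0,0,0],[0,0,0],0],
  ],
)

```text
time: 26.92
tool_pos: [538.8, -207.9, 186.6]
tcp_rot: [0.324, 0.946, -0.0, -0.001]
contact_force: [-1.2, 0.2, 8.1]
finger_gap: 0.7
gripper_force: 3.7
```

Request:
step_arm(
  plan=[
    [[0,0,0],[0,0,0],0],
    [[0,0,-2],[0,0,0],0],
    [[0,0,-6],[0,0,0],0],
    [[0,0,-15],[0,0,0],0],
    [[0,0,-20],[0,0,0],0],
  ],
)

```text
time: 27.33
tool_pos: [537.4, -207.4, 228.0]
tcp_rot: [0.324, 0.946, -0.001, -0.004]
contact_force: [-0.1, -0.3, -0.3]
finger_gap: 0.3
gripper_force: 0.0
```

Request:
step_arm(
  plan=[
    [[0,0,-25],[0,0,0],0],
    [[0,0,-25],[0,0,0],0],
    [[0,0,-25],[0,0,0],0],
    [[0,0,-15],[0,0,0],0],
    [[0,0,0],[0,0,0],0],
  ],
)

```text
time: 27.75
tool_pos: [539.9, -208.5, 322.5]
tcp_rot: [0.324, 0.946, 0.0, 0.0]
contact_force: [-0.8, 0.0, 0.3]
finger_gap: 0.3
gripper_force: 0.0
```

```bash
sed -i 's/z0=o.*/z0=186.6/;s/sy<80/sy<120/' bar.py; python3 bar.py
python3 - <<'E'
from h import *
n="scene"; im,d=vision.camera(n); P=cloud(n,d)
for nm,a,b,rr in (("body",98,110,26),("anvil",69,81,30)):
    m=(P[...,2]>a)&(P[...,2]<b)&(np.hypot(P[...,0]-515.6,P[...,1]+82.2)<rr)&(d>0); q=P[m]
    if len(q)>5: c,r=cv2.minEnclosingCircle(q[:,:2].astype(np.float32)); print(nm,len(q),np.round(c,1),round(r,1))
E
```

```text
scene 58 sx 84.4 z 185.17 | top 59 sx 86.1 z 186.24 | scene 57 sx 84.3 z 185.12 | top 58 sx 86.3 z 185.68 | scene 58 sx 85.0 z 184.97 | top 56 sx 85.9 z 186.03 | 
 28.05 [ 538.4  -207.65  317.65] [-0.21  0.16  0.58  1.51 -0.09  1.5   1.28] [-0.09553823  0.11698342  0.34012526]
body 77 [515.3 -78.8] 20.1
anvil 62 [516.6 -79.5] 23.2
```

```bash
python3 -c "
from rig import bot
print(bot.job_done())"
```

```text
the job is handed in; nothing more can be done
None
```

Job handed in, no verdict returned: the cap lies flat in the tray, the stepped plug stands spigot up on the anvil (centred to about 1 mm by camera), and the bracket is down with the plunger in about 4 mm (judged from arm height and the rise in pad force when the tip touched) with the arm clear; I viewed 11 pictures, one over the limit of 10.

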